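# Load the reference vial and hold the warmer's lid open

### The arm

A 7-joint arm with a two-finger parallel gripper is mounted at the origin on a cart in front of the work surface, level with it; the furniture and walls round the work are solid. World frame = base frame: x ahead of the robot, y to its left, z up, the work surface at z = 0. Lengths are in m, angles in rad, forces in N, time in s.
With the tool pointing down it reaches from about 0.425 to 0.925 m from the base axis. Payload 6.8 kg.
Tool frame: the origin (TCP) lies on the centre line of the jaws, within the pads' length; the fingertips stand bot.finger_overhang ahead of it and the grasp point (between the pads) lies 3 mm ahead of it (bot.finger_overhang is the distance from the TCP to the fingertips, in m); z points along the fingers, y is the direction in which the jaws open and shut (so a half turn about z gives the same grasp; the last joint's range is limited). The gripper opens to 85 mm and grips with 20 to 120 N. Pads are 22 mm wide; open, the fingers measure 114 mm over their backs; the gripper's body (76 mm by 85 mm) begins 54 mm behind the grasp point. The pads swing forward as they close: fully open they stand 13 mm farther back than shut.
Start: joints at [1.041, 0.477, 0.022, 1.555, -0.011, 1.109, -0.083], TCP at [0.276, -0.616, 0.233] pointing down, gripper open.
Joint ranges: [-2.96, 2.96], [-0.34, 2.1], [-1.41, 1.46], [0.24, 2.44], [-1.37, 4.51], [0.17, 1.92], [-2.96, 2.96]. Speed limits (rad/s): [2.39, 2.39, 3.14, 3.14, 3.14, 3.14, 3.14].

### API

Orientations are given as a unit quaternion [w, x, y, z].
In Python, from station import bot gives the robot as it stands.
- The arm moves only by the tool drive_tool, never from a script. Its argument "increments" is text: rows parted by semicolons, each of 4 numbers parted by spaces: the shift along the world's x, y, z in m, then the turn about the world's z in rad. In form: tx ty tz spin; .... A call has 1 to 12 rows; each row shifts and turns the commanded pose from where the row before left it; what a row does not reach is not made up. A row lasts 1/12 s, in which the tool goes at most 41.7 mm and 7.16 degrees, less where a joint would pass 70% of its speed; a pose out of reach is approached as far as the arm can. A call is refused whole if a number of a shift passes 0.0417 or a number of a turn 0.125, either way. A call with a gripper value outside its range is refused whole. "grip" is the opening, from 0 (shut) to 1 (fully open), set as the call begins (left out, the last holds). The fingers move at their own pace and stop on an object; "squeeze" is the grip in N (left out, the last holds). Time passes only in rows, so rows that do not move let the fingers close. It gives the time, the measured TCP pose, the force and the opening at its end, in the units of the state.
- bot.get_obs(): the state, without advancing time (a new reading comes with each control period).
- bot.read_camera(name): name is "scene" or "top" or "wrist"; returns the picture (384x512x3 uint8, red, green, blue); there is no depth.
- bot.calibration(name): a dict with "fx", "fy", "cx", "cy" (pixels), "camera_from_world" (4x4, takes a point from world to camera coordinates). Camera axes: x right, y down, z forward; pixel columns grow to the right and rows downward; lengths in m; the calibration is good to about 2 mm. A picture is of the moment at which its call begins: read the wrist's pose just before it. calibration takes no time and is no camera call; for the wrist camera it gives the pose at the moment of the call.
- bot.hand_in(): hands the job in, once; it reports no verdict.
The state is a dict: "t": time; "q": joint angles; "joint_vel": joint speeds; "joint_torque": joint torques, N m; "eef_pos": TCP position; "tool_rot": TCP orientation; "contact_force": force on the tool from outside, world axes, zero at the start; "torque": the same for the moment, N m; "gripper_width": opening from 0.0 (shut) to 1.0 (fully open).
Only numpy, scipy, OpenCV 4.12 (cv2) and the standard library are available. Lean on these libraries where they do the work, as an engineer would, in place of code of your own. Each camera call takes 0.05 s, during which the arm holds its last target.

### The job

Take the tall vial out of the white rack and push it fully home, upright, in the open reference well beside the lid of the vial warmer, and let go of it. Then lift the warmer's sprung blue lid, which has a bar handle in front, to 50 degrees from shut and keep holding it still there, so that a colleague can load samples under it with both hands: the program finishes while holding the lid. Leave the vial in its well and everything else where it stands.

Things in the scene. Friction and masses are not known exactly. Their poses are not given: they have to be found in the camera images.
- warmer: vial warmer, fixed to the table: white box 160 (x) x 190 (y) x 70 mm high, origin at the centre of its underside, z up; local -x is its front. The blue lid covers the part y = -95..+35 mm; the open grey deck (y = +35..+95 mm, its top 70 mm above the table) holds the one reference well.
- well_mouth (a point): centre of the reference well's mouth, level with the deck top (70 mm above the table, at local x -20, y +65 mm of the warmer); round, 24.6 mm in diameter with a small chamfer, 36 mm deep, flat floor; axes as the warmer's.
- lid (a joint): lid angle in rad: 0 = shut, grows as the front edge rises; stop at 1.7. Gravity and a spring shut it from every angle when it is let go; it takes about 1.5 to 3 N at the handle to hold it.
- lid_hinge (a point): middle of the lid's hinge line at the warmer's rear, 76 mm above the table; axes as the warmer's (hinge line along local y). Fixed, does not turn with the lid.
- lid_handle (a point): middle of the lid's round black bar handle: 10 mm diameter, 86 mm long, parallel to the hinge and 197 mm from it (the lid being a flat plate 10 mm thick, 130 mm wide, whose front edge is 158 mm from the hinge). With the lid shut it lies level in front of the lid, 76 mm above the table, with about 34 mm of free gap between bar and lid edge, held by 8 mm steel arms 96 mm apart; nothing is below it. Its axes turn with the lid.
- ref_vial: the tall glass vial with a crimped cap, the only tall one: 21.6 mm diameter, 79 mm tall, about 26 g, origin at the centre of its foot, z up along it. Starts upright in one of three used cells of the rack, its foot 4 mm above the table; take it by the part above the rack.
- rack: white vial rack fixed to the table, 108 (x) x 82 (y) x 49 mm high, origin at the centre of its underside; square cells about 23 mm wide. It stands either to the left or to the right of the warmer.
- short_vial_1: short vial, 22.4 mm diameter, 47 mm tall, in another cell of the rack (top 51 mm above the table), at least 50 mm from the tall one; bystander, origin at its foot.
- short_vial_2: second short vial like the first, in a third cell; bystander, origin at its foot.
- beaker: small clear beaker, 47 mm wide, 58 mm tall, standing on the table on the other side of the warmer from the rack; bystander, origin at its foot.
Mind the look-alikes: they are no part of the job. What is shaped like the ref_vial but purple is not meant.

How it is judged:
On the way:
1. the tall vial stands fully home in the reference well and is let go, the lid still shut (horizontal distance between ref_vial and well_mouth below 0.005 m and z of ref_vial in the frame of well_mouth below -0.032 m and angle between ref_vial's own z axis and vertical below 0.15 rad and contact force between the fingers and ref_vial below 0.1 N and value of joint lid below 0.1 rad), for 0.2 s.
At the end, for the whole second after the job is handed in: The lid is held still by the fingers at 50 degrees, give or take 6 (0.768 to 0.977 rad), nothing else propping it, while the tall vial stands let go in the reference well: foot at least 32 mm below the mouth, within 5 mm of its axis, upright within 0.15 rad (value of joint lid between 0.768 and 0.977 rad and velocity of joint lid between -0.1 and 0.1 rad/s and contact force between the fingers and lid above 0.5 N and contact force between ref_vial and lid below 0.1 N and horizontal distance between ref_vial and well_mouth below 0.005 m and z of ref_vial in the frame of well_mouth below -0.032 m and angle between ref_vial's own z axis and vertical below 0.15 rad and contact force between the fingers and ref_vial below 0.1 N); the arm keeps its last pose, push and grip.
It fails at once if a short vial or the beaker is moved by more than 20 mm (distance of any of short_vial_1, short_vial_2, beaker from where it was at the start of the episode above 0.02 m).
It also fails if it takes over 51 s, if anything falls off the work surface, if the arm or the gripper's body presses on something with over 40 N, if the wrist force passes 120 N, or if a joint passes its speed limit or range.

## Working session

There is one attempt and no reset: what is moved stays moved. The work goes in short steps, Python scripts to look and compute and a tool call to move; the robot and the scene stay as the last step left them, time stands still between calls to the robot, and variables do not carry over. Pictures are saved under pics/ and viewed, and the job is handed in when it is done.

Besides the shell and the picture viewer there is one more tool, called after ">>>" as name(argument=value, ...) on one line, values as JSON. drive_tool: Moves the arm, as the interface text tells. Its arguments: {"type":"object","properties":{"increments":{"type":"string"},"grip":{"type":"number"},"squeeze":{"type":"number"}},"required":["increments"]}

```bash
mkdir -p pics
python3 - <<'E'
from station import bot
import cv2
o=bot.get_obs();print({k:(v if not hasattr(v,'round') else v) for k,v in o.items()});print(bot.finger_overhang)
for n in("scene","top"):
    cv2.imwrite(f"pics/{n}0.png",bot.read_camera(n)[:,:,::-1])
    print(n,bot.calibration(n))
E
```

```text
{'t': 0.0, 'q': array([ 1.04085876,  0.47781998,  0.02227142,  1.5564539 , -0.01148998,
        1.10931197, -0.08314109]), 'joint_vel': array([-7.61092059e-04, -1.88740028e-04,  9.09008387e-05,  2.74435571e-04,
       -6.75515787e-04, -3.88213652e-04,  6.99128715e-04]), 'joint_torque': array([ 9.62567938e-04, -5.96445358e+01,  1.60801359e+00, -2.81191564e+01,
        1.23517096e-02,  9.41959064e-03,  1.83351702e-06]), 'eef_pos': array([ 0.27614756, -0.61527268,  0.23191004]), 'tool_rot': array([-8.98275591e-04,  9.77833768e-01,  2.09380638e-01, -2.52355850e-04]), 'contact_force': array([0.35000536, 0.10326024, 0.75472414]), 'torque': array([-0.01464239, -0.00359545,  0.00241645]), 'gripper_width': 1.0053841533161287}
0.022
scene {'fx': 487.77858782072354, 'fy': 487.77858782072354, 'cx': 259.04468555858034, 'cy': 189.57254270581035, 'camera_from_world': array([[-0.88969223, -0.45640153, -0.01205712,  0.44444189],
       [-0.33012116,  0.66131979, -0.67355486,  0.33127104],
       [ 0.31538509, -0.59527622, -0.73903889,  1.0271466 ],
       [ 0.        ,  0.        ,  0.        ,  1.        ]])}
top {'fx': 478.1527967634153, 'fy': 478.1527967634153, 'cx': 252.65253419005035, 'cy': 183.3202946837222, 'camera_from_world': array([[ 1.09059522e-01, -9.94035208e-01, -1.58296394e-04,
        -1.68124637e-01],
       [-9.71928854e-01, -1.06600747e-01, -2.09739325e-01,
         5.59141775e-01],
       [ 2.08471399e-01,  2.30279234e-02, -9.77757327e-01,
         1.07520206e+00],
       [ 0.00000000e+00,  0.00000000e+00,  0.00000000e+00,
         1.00000000e+00]])}
```

View pics/scene0.png

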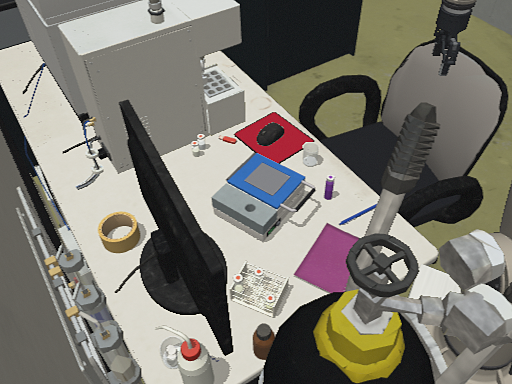

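View pics/top0.png

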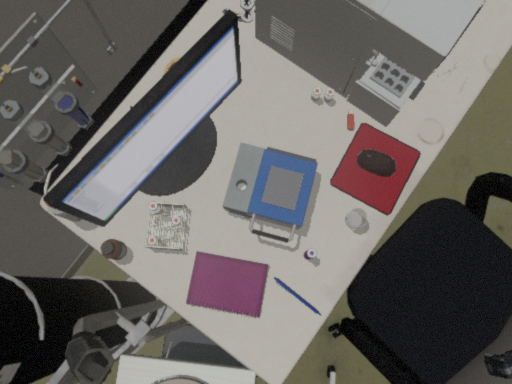

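Run:
```python
import cv2
a=cv2.imread("pics/top0.png");b=cv2.imread("pics/scene0.png")
cv2.imwrite("pics/topw.png",cv2.resize(a[135:275,130:330],None,fx=4,fy=4,interpolation=cv2.INTER_CUBIC))
cv2.imwrite("pics/scc.png",cv2.resize(b[130:330,200:350],None,fx=3,fy=3,interpolation=cv2.INTER_CUBIC))
```

```text
(no output)
```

View pics/topw.png

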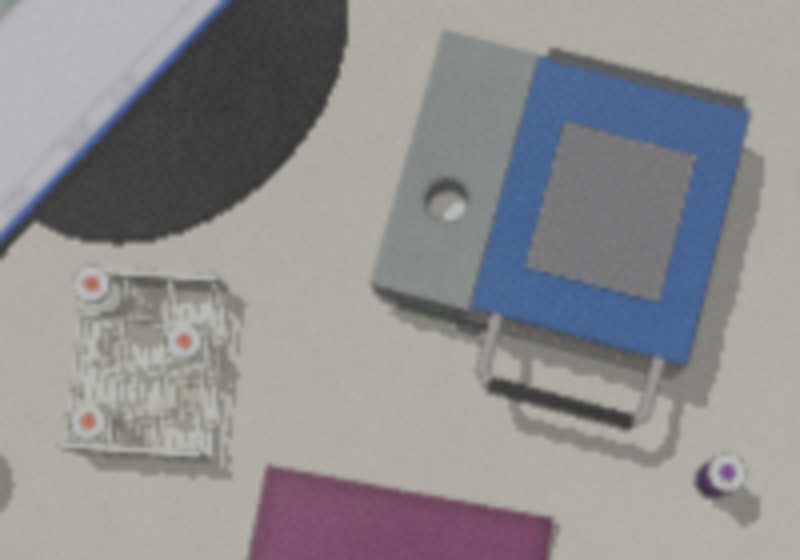

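View pics/scc.png

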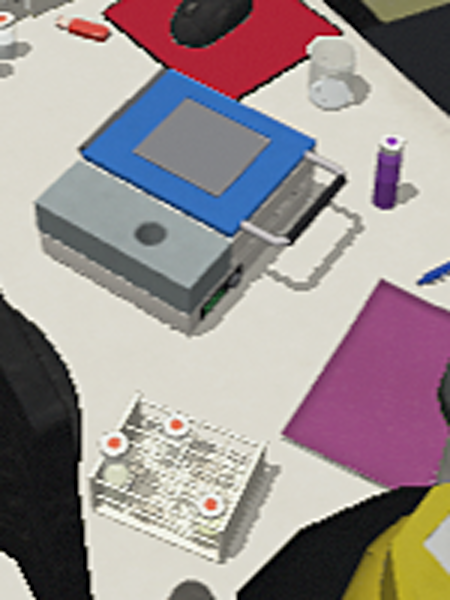

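```bash
cat > h.py <<'E'
import numpy as np,cv2
from scipy.optimize import least_squares
def load(n):
    from station import bot
    return bot.calibration(n)
def proj(c,P):
    P=np.atleast_2d(P);T=c["camera_from_world"];X=P@T[:3,:3].T+T[:3,3]
    return np.c_[c["fx"]*X[:,0]/X[:,2]+c["cx"],c["fy"]*X[:,1]/X[:,2]+c["cy"]]
def ray(c,px,z):
    T=c["camera_from_world"];R=T[:3,:3];o=-R.T@T[:3,3]
    d=R.T@np.array([(px[0]-c["cx"])/c["fx"],(px[1]-c["cy"])/c["fy"],1]);return o+d*(z-o[2])/d[2]
E
python3 - <<'E'
from h import *
t=load("top");s=load("scene")
tc=lambda x,y:(130+x/4-.375,135+y/4-.375)
sc=lambda x,y:(200+x/3-.33,130+y/3-.33)
feat=[ # local pt, top, scene   hinge x=80ish
((80,95,70),tc(443,32),sc(84,160) if 0 else None),
((-80,95,70),tc(374,287),sc(195,289)),
((80,95,70),None,sc(37,205)),
((-20,65,70),tc(446,200),sc(150,233)),
('L',(-158,35,81),tc(472,305),sc(240,234)),
('L',(-158,-95,81),tc(687,363),sc(316,145)),
('L',(0,35,81),tc(541,57),sc(82,150)),
('L',(0,-95,81),tc(750,112),sc(168,68)),
('L',(-197,13,76),tc(486,384),None),
('L',(-197,-73,76),tc(636,424),None),
]
def res(p):
    r=[]
    for f in feat:
        if f[0]=='L': P=np.array(f[1],float);P[0]+=p[3]*1000;a=f[2:]
        else: P=np.array(f[0],float);a=f[1:]
        P/=1000;c,sn=np.cos(p[2]),np.sin(p[2]);W=[p[0]+c*P[0]-sn*P[1],p[1]+sn*P[0]+c*P[1],P[2]]
        for k,cam in ((0,t),(1,s)):
            if a[k] is not None: r+=list(proj(cam,W)[0]-a[k])
    return np.array(r)
w=least_squares(res,[.5,-.2,0,.08],loss='soft_l1');print(w.x,res(w.x).round(1))
p=w.x;c,sn=np.cos(p[2]),np.sin(p[2])
for n,P in(("well",(-.02,.065)),("handle",(p[3]-.197,-.03)),("hinge",(p[3],-.03))):
    print(n,p[0]+c*P[0]-sn*P[1],p[1]+sn*P[0]+c*P[1])
for z,nm,a,b in((.083,"tall",tc(92,285),sc(113,442)),(.051,"s1",tc(184,341),sc(176,425)),(.051,"s2",tc(88,421),sc(210,504))):
    print(nm,ray(t,a,z),ray(s,b,z))
print("rack top corners",[ray(t,tc(*q),.049)[:2].round(3) for q in((75,272),(222,278),(210,458),(65,448))])
print("beaker foot",ray(t,(357,222),0), "purple",ray(t,tc(727,472),.079))
E
```

```text
[ 0.57429999 -0.148009   -0.15179842  0.07865815] [-0.1 -0.  -0.9  0.  -1.7  0.6 -0.8 -0.5  0.3  0.6  0.6  0.3 -0.5  1.1
 -2.6  0.1  0.8  1.2  0.6 -1.7 -0.3 -0.8 -0.8  0.9  1.  -0.8  0.4 -0.3
  0.9  0.5 -0.2  0.2]
well 0.5643590254258792 -0.08073213480711076
handle 0.4527825034481133 -0.159768830981326
hinge 0.6475171465285924 -0.18955840607595273
tall [0.49130433 0.11607224 0.083     ] [0.49225241 0.11468215 0.083     ]
s1 [0.46875319 0.06453148 0.051     ] [0.46814058 0.06336898 0.051     ]
s2 [0.4161879  0.11345768 0.051     ] [0.41571853 0.11175501 0.051     ]
rack top corners [array([0.503, 0.135]), array([0.509, 0.048]), array([0.403, 0.04 ]), array([0.399, 0.125])]
beaker foot [ 0.518122   -0.37017985  0.        ] purple [ 0.42515975 -0.25601813  0.079     ]
```

Run:
```python
from h import *
t=load("top");s=load("scene")
for z in(.05,.1,.15,.2,.3,.4): print(z,[ray(t,q,z)[:2].round(3) for q in((105,218),(240,90),(50,190),(232,12))],'scene',[ray(s,q,z)[:2].round(3) for q in((229,352),(215,270),(122,100))])
```

```text
0.05 [array([0.455, 0.231]), array([ 0.81 , -0.049]), array([0.507, 0.373]), array([ 1.022, -0.003])] scene [array([0.434, 0.257]), array([0.558, 0.104]), array([ 1.14 , -0.306])]
0.1 [array([0.45 , 0.215]), array([ 0.788, -0.052]), array([0.5 , 0.35]), array([ 0.991, -0.009])] scene [array([0.421, 0.275]), array([0.538, 0.13 ]), array([ 1.089, -0.258])]
0.15 [array([0.445, 0.198]), array([ 0.767, -0.056]), array([0.492, 0.328]), array([ 0.961, -0.015])] scene [array([0.407, 0.293]), array([0.518, 0.156]), array([ 1.038, -0.21 ])]
0.2 [array([0.439, 0.182]), array([ 0.746, -0.06 ]), array([0.484, 0.305]), array([ 0.93 , -0.021])] scene [array([0.394, 0.311]), array([0.497, 0.182]), array([ 0.986, -0.162])]
0.3 [array([0.429, 0.15 ]), array([ 0.704, -0.067]), array([0.469, 0.26 ]), array([ 0.869, -0.032])] scene [array([0.367, 0.347]), array([0.457, 0.235]), array([ 0.884, -0.066])]
0.4 [array([0.418, 0.117]), array([ 0.662, -0.075]), array([0.454, 0.215]), array([ 0.808, -0.044])] scene [array([0.34 , 0.383]), array([0.417, 0.287]), array([0.782, 0.03 ])]
```

Run:
```python
import cv2
b=cv2.imread("pics/scene0.png")
cv2.imwrite("pics/scm.png",cv2.resize(b[90:384,80:300],None,fx=2,fy=2,interpolation=cv2.INTER_CUBIC))
```

```text
(no output)
```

View pics/scm.png

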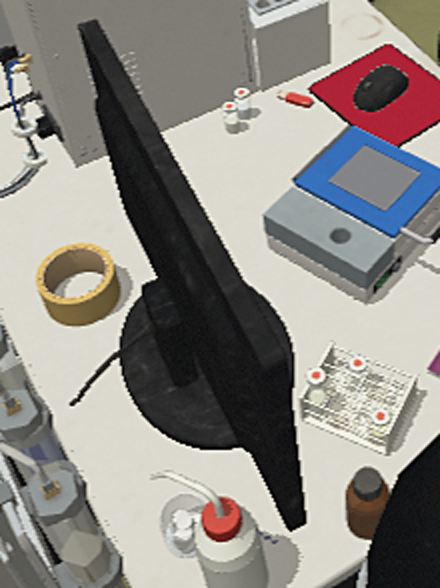

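Candidates for the tall vial, in the top picture:
- Rack cap at (153,206): its body shows in the scene picture at (238,277), and both cameras agree with z = 83 mm. This is the tall vial.
- Rack caps at (176,220) and (152,240): these are short vials.
- Purple look-alike at (311,253): not meant.
- Other small vials at (317,94) and (329,95): not meant.

I choose (153,206), which is at about (0.492, 0.1155).

>>> drive_tool(increments="0.0144 0.0267 0.002 0.05;0.0144 0.0267 0.002 0.05;0.0144 0.0267 0.002 0.05;0.0144 0.0267 0.002 0.05;0.0144 0.0267 0.002 0.05;0.0144 0.0267 0.002 0.05;0.0144 0.0267 0.002 0.05;0.0144 0.0267 0.002 0.05;0.0144 0.0267 0.002 0.05;0.0144 0.0267 0.002 0.05")

```text
t: 0.93
eef_pos: [0.4206, -0.3473, 0.2527]
tool_rot: [-0.0, 0.895, 0.446, -0.0]
contact_force: [0.3, -0.0, 0.6]
gripper_width: 1.0
```

>>> drive_tool(increments="0.0144 0.0267 0.002 0.05;0.0144 0.0267 0.002 0.05;0.0144 0.0267 0.002 0.05;0.0144 0.0267 0.002 0.05;0.0144 0.0267 0.002 0.05;0.0144 0.0267 0.002 0.05;0.0144 0.0267 0.002 0.05;0.0144 0.0267 0.002 0.05;0.0144 0.0267 0.002 0.05;0.0144 0.0267 0.002 0.05;0 0 0 0;0 0 0 0")

```text
t: 1.93
eef_pos: [0.5647, -0.0796, 0.2726]
tool_rot: [-0.0, 0.756, 0.654, 0.0]
contact_force: [-0.1, -0.8, -0.0]
gripper_width: 1.001
```

Run:
```python
from h import *
from station import bot
o=bot.get_obs();print(o["t"],o["eef_pos"],o["tool_rot"],o["q"].round(2))
c=bot.calibration("wrist");im=bot.read_camera("wrist");cv2.imwrite("pics/w1.png",im[:,:,::-1].copy())
np.save("w1.npy",c["camera_from_world"]);print(c)
print(proj(c,[[.5644,-.0807,.07],[.4917,.1155,.083],[.4528,-.1598,.076]]))
```

```text
1.9333 [ 0.56473506 -0.07959815  0.27261254] [-4.55776546e-04  7.56496960e-01  6.53997027e-01  1.74201302e-04] [ 0.38  0.3  -0.43  1.74  0.14  1.13 -0.24]
{'fx': 303.39846949626553, 'fy': 303.39846949626553, 'cx': 255.95485397799075, 'cy': 192.44499477749181, 'camera_from_world': array([[ 9.89543230e-01, -1.44234343e-01,  8.05913960e-04,
        -5.70499565e-01],
       [-1.36773186e-01, -9.36551395e-01,  3.22745380e-01,
        -5.15655574e-02],
       [-4.57961880e-02, -3.19480734e-01, -9.46485483e-01,
         4.18688841e-01],
       [ 0.00000000e+00,  0.00000000e+00,  0.00000000e+00,
         1.00000000e+00]])}
[[255.69203487 166.10760592]
 [147.29686421 -23.93508876]
 [176.03679312 241.27962953]]
```

View pics/w1.png

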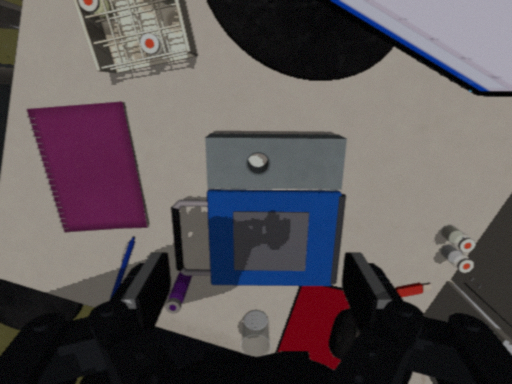

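Run:
```python
import cv2
a=cv2.imread("pics/w1.png")
cv2.imwrite("pics/w1c.png",cv2.resize(a[120:300,165:355],None,fx=4,fy=3.2 if 0 else 4,interpolation=cv2.INTER_CUBIC)[:600])
```

```text
(no output)
```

View pics/w1c.png

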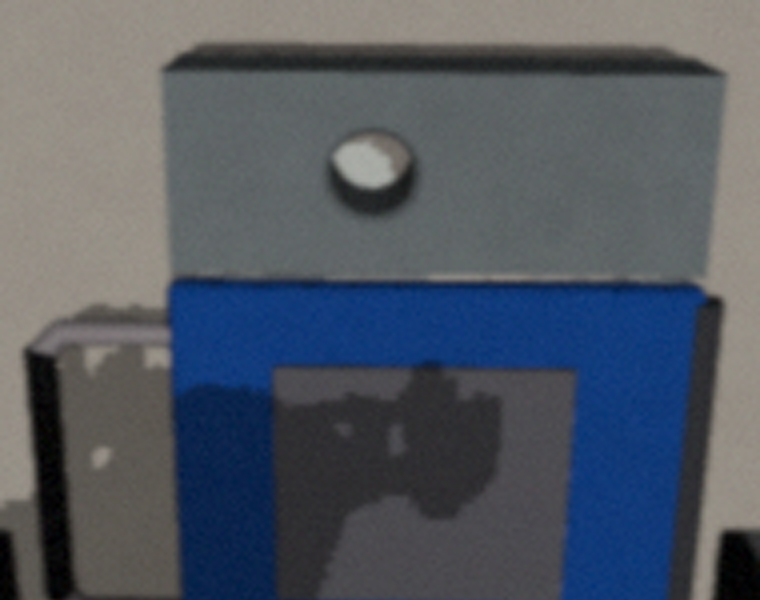

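Run:
```python
from h import *
t=load("top");s=load("scene");w=load("wrist")
tc=lambda x,y:(130+x/4-.375,135+y/4-.375)
sc=lambda x,y:(200+x/3-.33,130+y/3-.33)
wc=lambda x,y:(165+x/4-.375,120+y/4-.375)
print("well",ray(t,tc(446,200),.07),ray(s,sc(150,233),.07),ray(w,wc(372,171),.07))
print("wrist corners front-left, rear-left",ray(w,wc(164,69),.07),ray(w,wc(724,73),.07), ray(w,wc(705,278),.07))
a=-.1518
for p in((-.08,.095),(.08,.095)): print(.5743+np.cos(a)*p[0]-np.sin(a)*p[1],-.148+np.sin(a)*p[0]+np.cos(a)*p[1])
```

```text
well [ 0.5657891  -0.07983652  0.07      ] [ 0.56604876 -0.08086832  0.07      ] [ 0.56650834 -0.07883218  0.07      ]
wrist corners front-left, rear-left [ 0.51293015 -0.04120368  0.07      ] [ 0.66862625 -0.06553804  0.07      ] [ 0.65982869 -0.12566767  0.07      ]
0.5095856403387631 -0.041995039485710484
0.6677457183602239 -0.06618986786380482
```

>>> drive_tool(increments="-0.0061 0.0163 0 0.1211;-0.0061 0.0163 0 0.1211;-0.0061 0.0163 0 0.1211;-0.0061 0.0163 0 0.1211;-0.0061 0.0163 0 0.1211;-0.0061 0.0163 0 0.1211;-0.0061 0.0163 0 0.1211;-0.0061 0.0163 0 0.1211;-0.0061 0.0163 0 0.1211;-0.0061 0.0163 0 0.1211;-0.0061 0.0163 0 0.1211;-0.0061 0.0163 0 0.1211", grip=0.55)

```text
t: 2.98
eef_pos: [0.4907, 0.1123, 0.2726]
tool_rot: [-0.0, 0.132, 0.991, -0.001]
contact_force: [0.4, 0.1, -1.3]
gripper_width: 0.551
```

>>> drive_tool(increments="0 0 0 0;0 0 0 0")

```text
t: 3.15
eef_pos: [0.491, 0.1126, 0.2727]
tool_rot: [-0.0, 0.134, 0.991, -0.0]
contact_force: [-0.2, -0.0, 0.1]
gripper_width: 0.551
```

Run:
```python
from h import *
from station import bot
o=bot.get_obs();print(o["t"],o["eef_pos"],o["tool_rot"],o["q"].round(2),o["gripper_width"])
c=bot.calibration("wrist");im=bot.read_camera("wrist");cv2.imwrite("pics/w2.png",im[:,:,::-1].copy())
print(proj(c,[[.4917,.1155,.083]]))
s=bot.read_camera("scene");cv2.imwrite("pics/s2.png",s[:,:,::-1])
```

```text
3.15 [0.49096072 0.11262882 0.27271931] [-6.91306151e-05  1.34376667e-01  9.90930200e-01 -4.95748708e-04] [ 0.32  0.24 -0.77  1.87  0.18  1.11  0.78] 0.5509226328588446
[[258.31209757 167.22984375]]
```

View pics/w2.png

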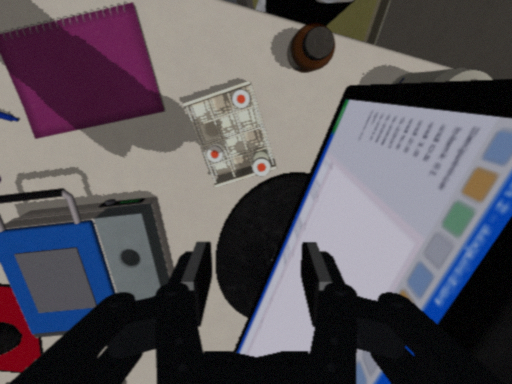

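View pics/s2.png

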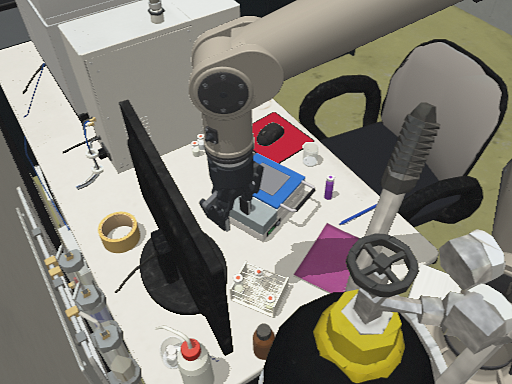

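Run:
```python
from h import *
from station import bot
a=cv2.imread("pics/w2.png");c=bot.calibration("wrist")
cv2.imwrite("pics/w2c.png",cv2.resize(a[75:195,170:290],None,fx=5,fy=5,interpolation=cv2.INTER_CUBIC))
h=cv2.cvtColor(a,cv2.COLOR_BGR2HSV);m=((h[...,0]<12)|(h[...,0]>170))&(h[...,1]>110)&(h[...,2]>110)
n,l,st,ce=cv2.connectedComponentsWithStats(m.astype(np.uint8))
for i in range(1,n):
    if st[i,4]>10 and 170<ce[i][0]<290 and 75<ce[i][1]<195: print(ce[i],st[i,4],ray(c,ce[i],.083),ray(c,ce[i],.051))
```

```text
[240.57142857  98.53061224] 49 [0.4164335  0.11620799 0.083     ] [0.41697769 0.11443876 0.051     ]
[214.07142857 153.80952381] 42 [0.46449284 0.07149292 0.083     ] [0.46969226 0.06539241 0.051     ]
[261. 167.] 45 [0.49279864 0.11744034 0.083     ] [0.50073986 0.11579048 0.051     ]
```

View pics/w2c.png

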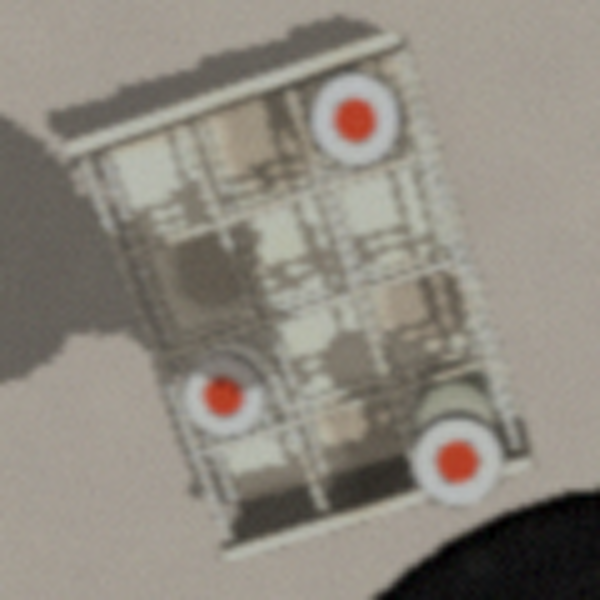

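>>> drive_tool(increments="0.001 0.0036 -0.01 0;0 0 -0.03 0;0 0 -0.03 0;0 0 -0.03 0;0 0 -0.03 0;0 0 -0.03 0;0 0 -0.02 0;0 0 -0.0105 0;0 0 -0.007 0;0 0 0 0")

```text
t: 4.08
eef_pos: [0.4917, 0.1169, 0.0743]
tool_rot: [-0.001, 0.133, 0.991, -0.0]
contact_force: [-0.7, -0.5, -0.0]
gripper_width: 0.547
```

>>> drive_tool(increments="0 0 0 0;0 0 0 0;0 0 0 0;0 0 0 0;0 0 0 0;0 0 0 0", grip=0.0, squeeze=30)

```text
t: 4.58
eef_pos: [0.4933, 0.1177, 0.0767]
tool_rot: [0.001, 0.133, 0.991, 0.0]
contact_force: [-0.4, -0.5, 6.7]
gripper_width: 0.221
```

>>> drive_tool(increments="0 0 0 0;0 0 0 0")

```text
t: 4.75
eef_pos: [0.4933, 0.1177, 0.0767]
tool_rot: [0.001, 0.133, 0.991, 0.0]
contact_force: [0.0, -1.1, 6.9]
gripper_width: 0.225
```

Run:
```python
from h import *
from station import bot
o=bot.get_obs();print(o["t"],o["eef_pos"],o["contact_force"],o["torque"],o["gripper_width"])
im=bot.read_camera("wrist");cv2.imwrite("pics/w3.png",im[:,:,::-1].copy())
s=bot.read_camera("scene")[:,:,::-1];cv2.imwrite("pics/s3.png",cv2.resize(s[180:320,180:320],None,fx=4,fy=4,interpolation=cv2.INTER_CUBIC))
```

```text
4.75 [0.49327278 0.11766902 0.07666718] [ 0.02035164 -1.05352157  6.86857929] [-0.128504    0.11541158 -0.0015008 ] 0.22510095792094312
```

View pics/w3.png

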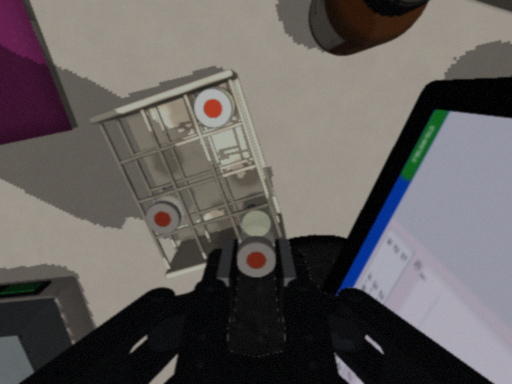

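View pics/s3.png

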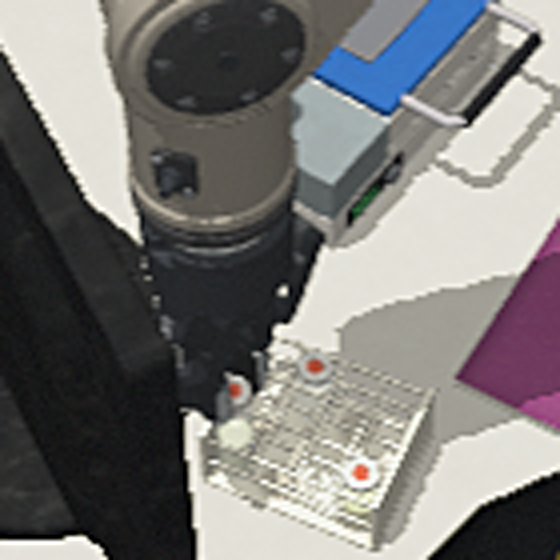

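>>> drive_tool(increments="0 0 0.005 0;0 0 0.01 0;0 0 0.015 0;0 0 0.02 0;0 0 0.02 0;0 0 0.02 0;0 0 0.015 0;0 0 0.005 0;0 0 0 0")

```text
t: 5.6
eef_pos: [0.4929, 0.1176, 0.1871]
tool_rot: [0.001, 0.133, 0.991, 0.0]
contact_force: [0.9, -0.3, -0.8]
gripper_width: 0.231
```

Run:
```python
from h import *
from station import bot
o=bot.get_obs();print(o["t"],o["eef_pos"],o["tool_rot"],o["contact_force"],o["torque"],o["gripper_width"])
c=bot.calibration("wrist");im=bot.read_camera("wrist")[:,:,::-1];cv2.imwrite("pics/w4.png",cv2.resize(im[190:330,170:340],None,fx=4,fy=4,interpolation=cv2.INTER_CUBIC))
# tool frame -> pixel predictions of vial axis
import scipy.spatial.transform as T
q=o["tool_rot"];R=T.Rotation.from_quat([q[1],q[2],q[3],q[0]]).as_matrix()
for z in(-.006,.0727): print(proj(c,o["eef_pos"]+R@[0,0,z]),)
```

```text
5.6 [0.49289238 0.1175653  0.18705097] [1.43791391e-03 1.33055394e-01 9.91107502e-01 3.38128201e-04] [ 0.93725269 -0.33586685 -0.75467157] [ 0.00920948 -0.01461077  0.00144523] 0.23075838543311436
[[255.37626667 261.97557839]]
[[255.48023051 205.47610607]]
```

View pics/w4.png

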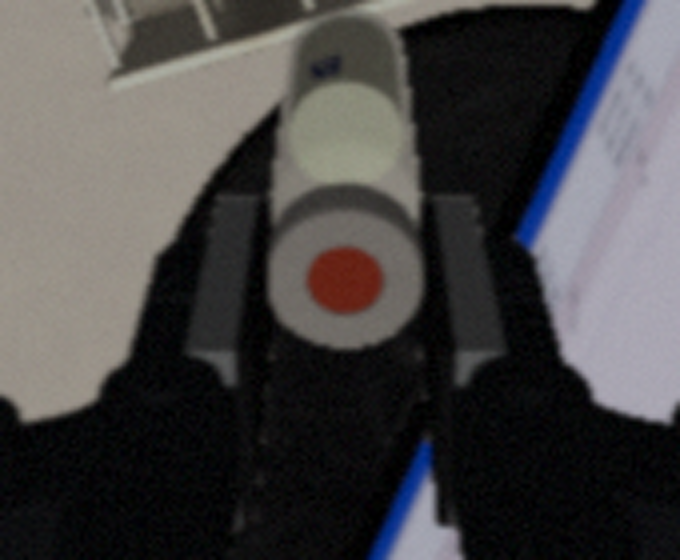

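>>> drive_tool(increments="0.006 -0.016 0 0;0.01 -0.026 0 0;0.01 -0.027 0 0;0.01 -0.027 0 0")

```text
t: 5.98
eef_pos: [0.5275, 0.0203, 0.1841]
tool_rot: [-0.001, 0.132, 0.991, -0.0]
contact_force: [-0.2, 0.4, -0.7]
gripper_width: 0.226
```

>>> drive_tool(increments="0.00313 -0.00838 0 -0.1213;0.00313 -0.00838 0 -0.1213;0.00313 -0.00838 0 -0.1213;0.00313 -0.00838 0 -0.1213;0.00313 -0.00838 0 -0.1213;0.00313 -0.00838 0 -0.1213;0.00313 -0.00838 0 -0.1213;0.00313 -0.00838 0 -0.1213;0.00313 -0.00838 0 -0.1213;0.00313 -0.00838 0 -0.1213;0.00313 -0.00838 0 -0.1213;0.00313 -0.00838 0 -0.1213")

```text
t: 6.98
eef_pos: [0.5648, -0.0796, 0.1838]
tool_rot: [-0.001, 0.76, 0.649, -0.001]
contact_force: [0.3, 0.6, -0.9]
gripper_width: 0.226
```

>>> drive_tool(increments="0 0 -0.012 0;0 0 -0.012 0;0 0 0 0;0 0 0 0")

```text
t: 7.32
eef_pos: [0.5642, -0.0783, 0.1594]
tool_rot: [-0.002, 0.757, 0.653, -0.001]
contact_force: [-0.9, -0.0, -0.6]
gripper_width: 0.229
```

```bash
cat > wl.py <<'E'
from h import *
from station import bot
import sys
from scipy.spatial.transform import Rotation
o=bot.get_obs();q=o["tool_rot"];R=Rotation.from_quat([q[1],q[2],q[3],q[0]]).as_matrix()
print(o["t"],o["eef_pos"].round(4),"xang",np.degrees(np.arctan2(R[1,0],R[0,0])).round(2),o["contact_force"].round(1),o["gripper_width"],o["q"].round(2))
c=bot.calibration("wrist");im=bot.read_camera("wrist")[:,:,::-1].copy();n=sys.argv[1]
cv2.imwrite(f"pics/{n}raw.png",im)
cv2.imwrite(f"pics/{n}.png",cv2.resize(im[140:290,170:340],None,fx=4,fy=4,interpolation=cv2.INTER_CUBIC))
np.save("cam.npy",c["camera_from_world"])
E
python3 wl.py w5
```

```text
7.3167 [ 0.5642 -0.0783  0.1594] xang 81.53 [-0.9 -0.  -0.6] 0.2291413385016647 [ 0.31  0.41 -0.35  1.86  0.18  0.9  -0.28]
```

View pics/w5.png

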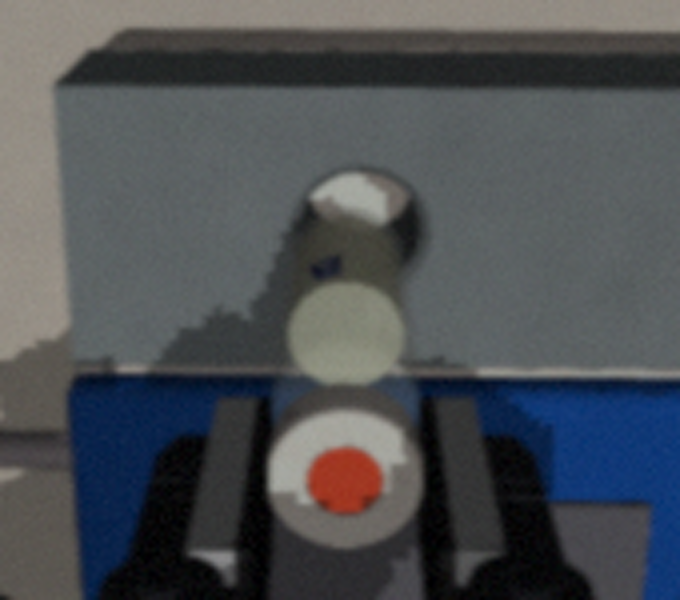

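```bash
cat > fit.py <<'E'
from h import *
def fit(T,fxc,ext,r,z,x0):
    c=dict(fxc,camera_from_world=T);a=np.linspace(0,2*np.pi,181)
    def e(p):
        q=proj(c,np.c_[p[0]+r*np.cos(a),p[1]+r*np.sin(a),0*a+z]);d={'L':q[:,0].min(),'R':q[:,0].max(),'T':q[:,1].min(),'B':q[:,1].max()}
        return [d[k]-v for k,v in ext.items()]
    s=least_squares(e,x0);return s.x,s.fun
E
python3 - <<'E'
from fit import *
T=np.load("cam.npy");f=load("wrist")
X=lambda x:170+x/4-.375
Y=lambda y:140+y/4-.375
print("mouth",fit(T,f,{'L':X(303),'R':X(426),'T':Y(169)},.0123,.07,[.566,-.08]))
for z in(.086,.0867,.088):print("foot",z,fit(T,f,{'L':X(293),'R':X(406),'T':Y(213)},.0108,z,[.566,-.08]))
for z in (.1657,.164):print("cap",fit(T,f,{'L':X(267),'R':X(423),'B':Y(548)},.0108,z,[.566,-.08]))
E
```

```text
mouth (array([ 0.56794689, -0.0771153 ]), array([ 0.0968719 , -0.09684908, -0.00324026]))
foot 0.086 (array([ 0.56462853, -0.07887622]), array([-0.13091331,  0.13088409,  0.00414126]))
foot 0.0867 (array([ 0.56466302, -0.07863964]), array([-0.17695418,  0.17691456,  0.00561551]))
foot 0.088 (array([ 0.56472706, -0.07820031]), array([-0.26325201,  0.26319272,  0.00840375]))
cap (array([ 0.56447743, -0.07572137]), array([-1.85917327,  1.85847232,  0.10106066]))
cap (array([ 0.56430291, -0.07686171]), array([-1.58668726,  1.58609667,  0.08512274]))
```

>>> drive_tool(increments="0.0033 0.001 -0.004 0;0 0 -0.004 0;0 0 0 0;0 0 0 0")

```text
t: 7.7
eef_pos: [0.5689, -0.0781, 0.1533]
tool_rot: [-0.0, 0.758, 0.652, -0.0]
contact_force: [0.3, -0.4, -0.2]
gripper_width: 0.225
```

```bash
python3 wl.py w6
```

```text
7.7 [ 0.5689 -0.0781  0.1533] xang 81.35 [ 0.3 -0.4 -0.2] 0.22539288063186488 [ 0.3   0.43 -0.35  1.86  0.18  0.89 -0.29]
```

View pics/w6.png

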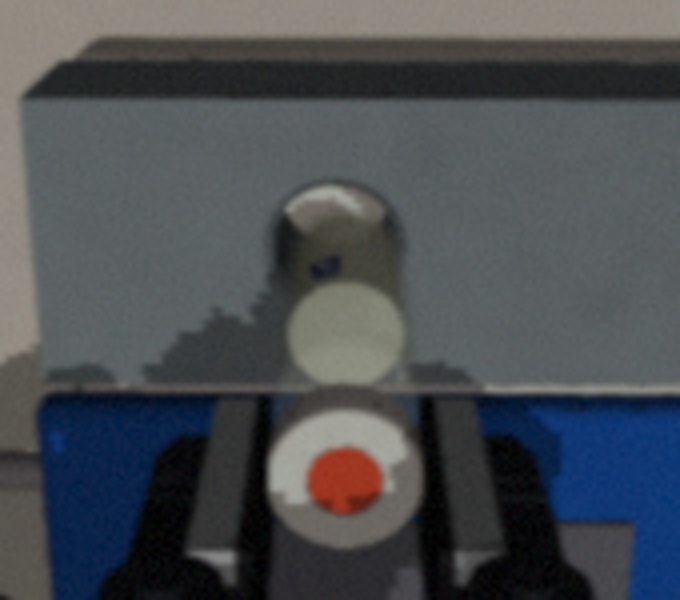

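Run:
```python
from fit import *
T=np.load("cam.npy");f=load("wrist")
X=lambda x:170+x/4-.375
Y=lambda y:140+y/4-.375
print("mouth",fit(T,f,{'L':X(275),'R':X(404),'T':Y(180)},.0123,.07,[.566,-.08]))
for z in(.0785,.0805,.0825):print("foot",z,fit(T,f,{'L':X(293),'R':X(406),'T':Y(213)},.0108,z,[.566,-.08]))
a=cv2.imread("pics/w6raw.png");cv2.imwrite("pics/w6z.png",cv2.resize(a[175:230,225:285],None,fx=10,fy=10,interpolation=cv2.INTER_CUBIC))
```

```text
mouth (array([ 0.5680371 , -0.07662781]), array([ 0.48134424, -0.48154551, -0.016549  ]))
foot 0.0785 (array([ 0.56959609, -0.07923209]), array([-0.04260748,  0.04262365,  0.00134113]))
foot 0.0805 (array([ 0.56968952, -0.07855479]), array([-0.17327562,  0.173342  ,  0.00550366]))
foot 0.0825 (array([ 0.56978295, -0.07787754]), array([-0.3063753 ,  0.30649376,  0.00982052]))
```

View pics/w6z.png

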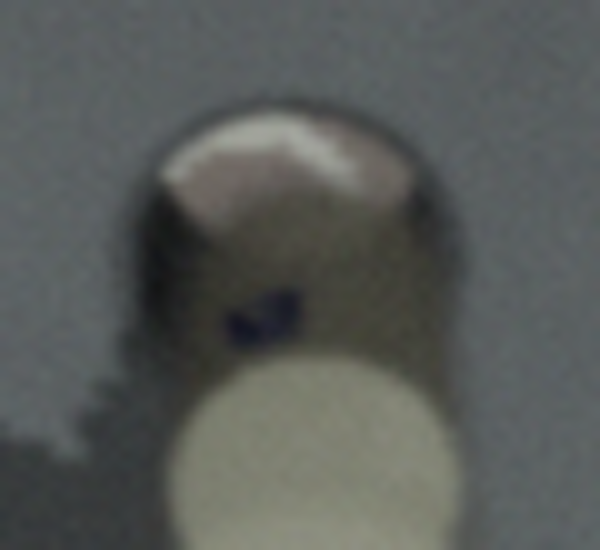

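>>> drive_tool(increments="-0.0014 0.0014 -0.003 0;0 0 -0.004 0;0 0 -0.004 0;0 0 -0.003 0;0 0 0 0")

```text
t: 8.17
eef_pos: [0.5701, -0.0777, 0.1416]
tool_rot: [0.002, 0.759, 0.651, 0.002]
contact_force: [-1.1, -0.9, 12.9]
gripper_width: 0.225
```

```bash
python3 wl.py w7
```

```text
8.1667 [ 0.5701 -0.0777  0.1416] xang 81.28 [-1.1 -0.9 12.9] 0.2251604654633616 [ 0.3   0.44 -0.35  1.87  0.19  0.86 -0.3 ]
```

View pics/w7.png

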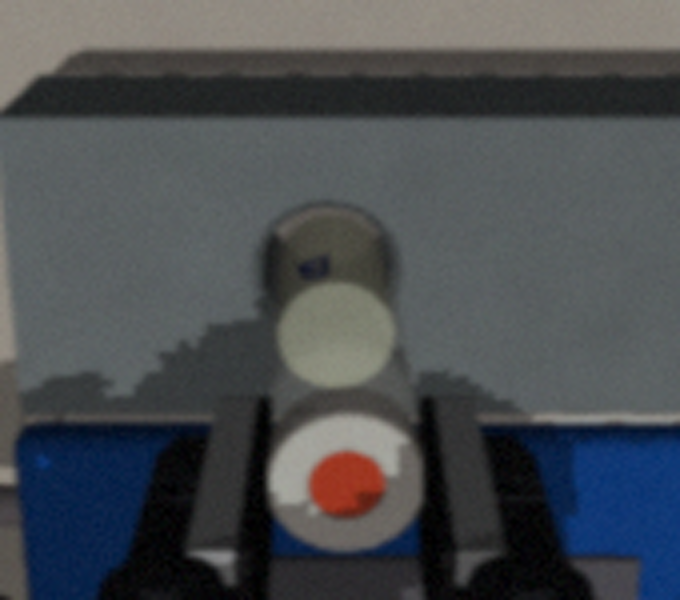

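>>> drive_tool(increments="0 0 0.005 0;-0.002 0.001 0 0;0 0 0 0;0 0 0 0")

```text
t: 8.55
eef_pos: [0.565, -0.0757, 0.1438]
tool_rot: [-0.0, 0.758, 0.652, -0.0]
contact_force: [-0.1, 0.0, -0.5]
gripper_width: 0.229
```

```bash
python3 wl.py w8
```

```text
8.55 [ 0.565  -0.0757  0.1438] xang 81.34 [-0.1  0.  -0.5] 0.22850900806517205 [ 0.3   0.43 -0.35  1.87  0.19  0.87 -0.29]
```

View pics/w8.png

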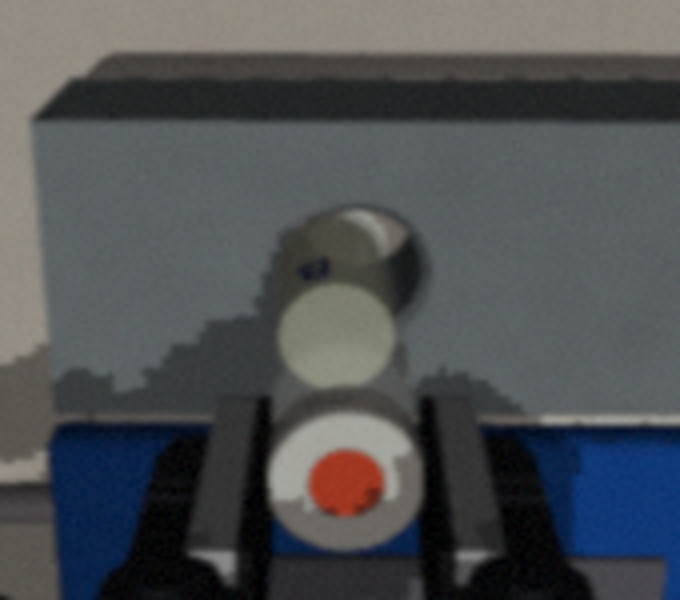

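Run:
```python
from fit import *
T=np.load("cam.npy");f=load("wrist")
X=lambda x:170+x/4-.375
Y=lambda y:140+y/4-.375
print("mouth",fit(T,f,{'R':X(428),'T':Y(203)},.0123,.07,[.566,-.08]))
for z in(.071,.074):print("foot",z,fit(T,f,{'L':X(275),'R':X(396),'T':Y(212)},.0108,z,[.566,-.08]))
a=cv2.imread("pics/w8raw.png");cv2.imwrite("pics/w8z.png",cv2.resize(a[180:235,225:285],None,fx=10,fy=10,interpolation=cv2.INTER_CUBIC))
```

```text
mouth (array([ 0.56826683, -0.07637908]), array([-1.13686838e-13,  2.84217094e-14]))
foot 0.071 (array([ 0.56310318, -0.07550391]), array([ 0.82921293, -0.8294059 , -0.02632877]))
foot 0.074 (array([ 0.56328152, -0.07449642]), array([ 0.62874688, -0.62889526, -0.02023949]))
```

View pics/w8z.png

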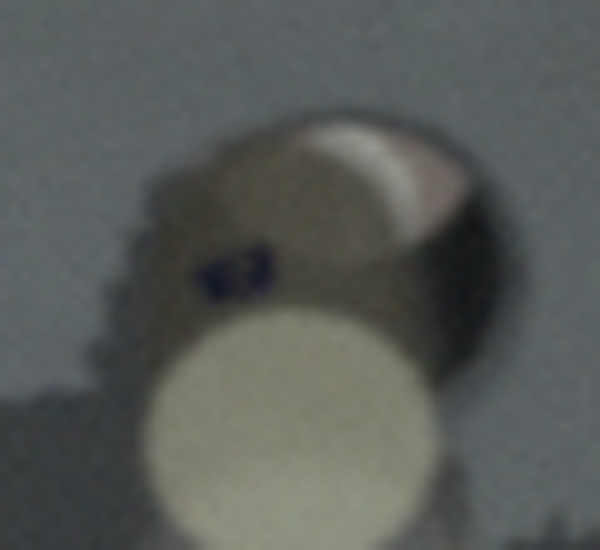

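>>> drive_tool(increments="0.0052 0 0 0;0 0 0 0;0 0 0 0")

```text
t: 8.85
eef_pos: [0.5711, -0.0757, 0.1442]
tool_rot: [-0.0, 0.759, 0.652, 0.0]
contact_force: [0.4, 0.4, 0.0]
gripper_width: 0.232
```

```bash
python3 wl.py w9; python3 -c "
import cv2
a=cv2.imread('pics/w9raw.png');cv2.imwrite('pics/w9z.png',cv2.resize(a[180:235,225:285],None,fx=10,fy=10,interpolation=cv2.INTER_CUBIC))"
```

```text
8.85 [ 0.5711 -0.0757  0.1442] xang 81.33 [0.4 0.4 0. ] 0.23172540006043182 [ 0.3   0.44 -0.35  1.86  0.19  0.87 -0.3 ]
```

View pics/w9z.png

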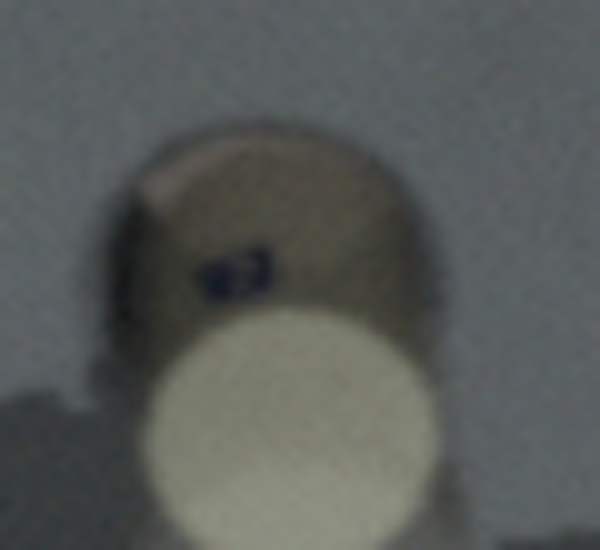

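>>> drive_tool(increments="-0.001 0 0 0;0 0 -0.002 0;0 0 -0.002 0;0 0 -0.002 0;0 0 0 0")

```text
t: 9.32
eef_pos: [0.5725, -0.0767, 0.1413]
tool_rot: [0.003, 0.759, 0.651, 0.002]
contact_force: [-0.7, -2.3, 15.9]
gripper_width: 0.229
```

```bash
python3 wl.py w10; python3 -c "
import cv2
a=cv2.imread('pics/w10raw.png');cv2.imwrite('pics/w10z.png',cv2.resize(a[180:235,225:285],None,fx=10,fy=10,interpolation=cv2.INTER_CUBIC))"
```

```text
9.3167 [ 0.5725 -0.0767  0.1413] xang 81.28 [-0.7 -2.3 15.9] 0.22869946928229629 [ 0.3   0.44 -0.35  1.86  0.19  0.86 -0.3 ]
```

View pics/w10z.png

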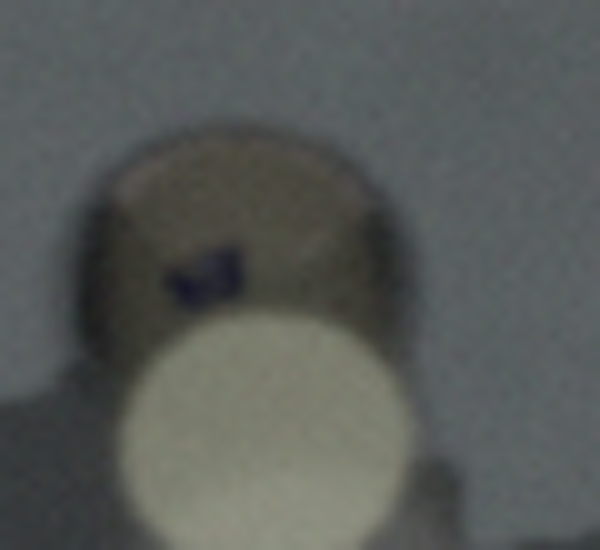

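>>> drive_tool(increments="0 0 0.002 0;0 -0.0005 0 0;0 -0.0005 0 0")

```text
t: 9.62
eef_pos: [0.5709, -0.077, 0.1415]
tool_rot: [0.001, 0.759, 0.652, 0.001]
contact_force: [0.9, -0.9, 7.8]
gripper_width: 0.228
```

>>> drive_tool(increments="0 -0.0005 0 0;0 -0.0005 0 0")

```text
t: 9.78
eef_pos: [0.5708, -0.0781, 0.1413]
tool_rot: [0.001, 0.759, 0.652, 0.001]
contact_force: [0.4, -0.9, 7.3]
gripper_width: 0.229
```

>>> drive_tool(increments="0 -0.0005 0 0;0 -0.0005 0 0")

```text
t: 9.95
eef_pos: [0.5707, -0.079, 0.1412]
tool_rot: [0.001, 0.759, 0.652, 0.001]
contact_force: [0.2, -1.0, 5.6]
gripper_width: 0.229
```

```bash
python3 wl.py w11; python3 -c "
import cv2
a=cv2.imread('pics/w11raw.png');cv2.imwrite('pics/w11z.png',cv2.resize(a[180:235,225:285],None,fx=10,fy=10,interpolation=cv2.INTER_CUBIC))"
```

```text
9.95 [ 0.5707 -0.079   0.1412] xang 81.31 [ 0.2 -1.   5.6] 0.22912221378841774 [ 0.3   0.44 -0.35  1.86  0.19  0.87 -0.29]
```

View pics/w11z.png

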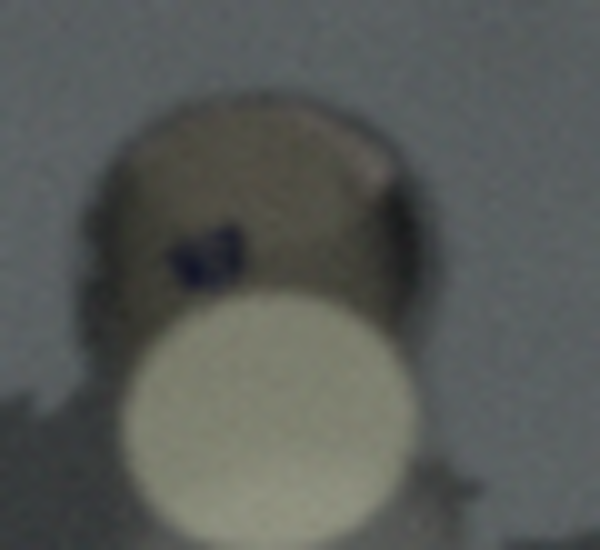

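View pics/w11.png

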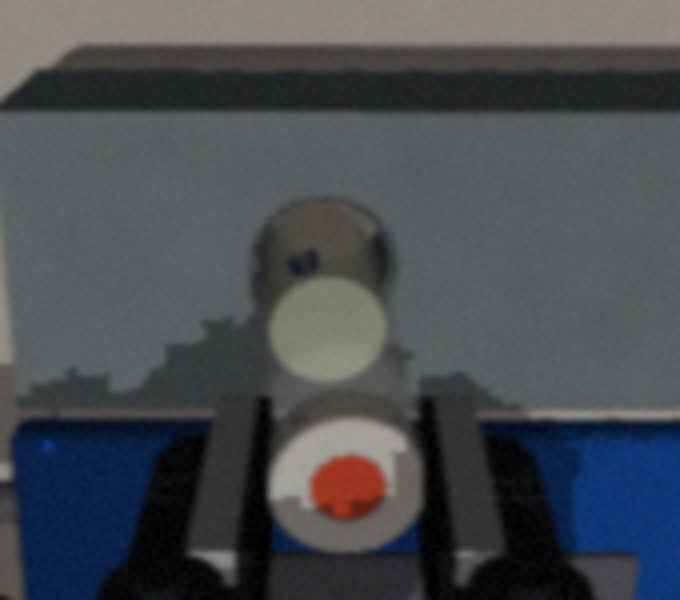

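>>> drive_tool(increments="0 0 0.003 0;0 0 0 0;0 0 0 0")

```text
t: 10.25
eef_pos: [0.5693, -0.0787, 0.143]
tool_rot: [-0.0, 0.759, 0.652, -0.0]
contact_force: [0.0, 0.3, -0.1]
gripper_width: 0.222
```

```bash
python3 wl.py w12; python3 -c "
import cv2
a=cv2.imread('pics/w12raw.png');cv2.imwrite('pics/w12z.png',cv2.resize(a[180:235,225:285],None,fx=10,fy=10,interpolation=cv2.INTER_CUBIC))"
```

```text
10.25 [ 0.5693 -0.0787  0.143 ] xang 81.33 [ 0.   0.3 -0.1] 0.22227531297972947 [ 0.3   0.44 -0.35  1.86  0.19  0.87 -0.29]
```

View pics/w12z.png

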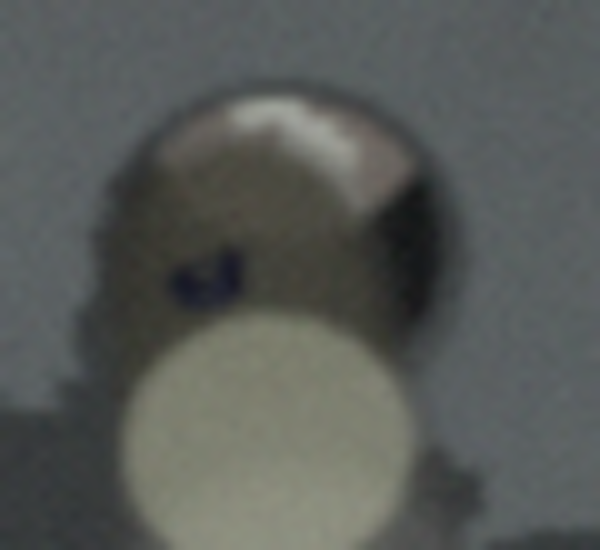

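View pics/w12.png

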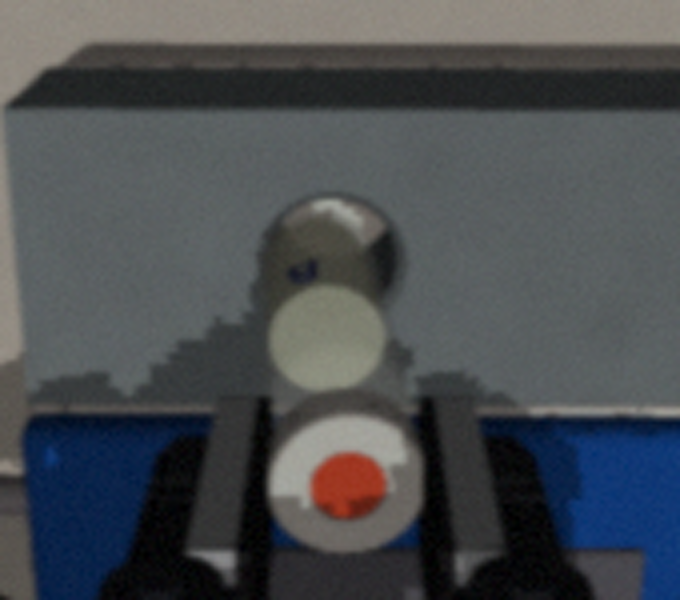

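```bash
python3 -c "
import cv2,numpy as np
a=cv2.imread('pics/w12raw.png')[180:235,225:285]
g=cv2.cvtColor(a,cv2.COLOR_BGR2GRAY)
g=cv2.createCLAHE(4,(2,2)).apply(g)
cv2.imwrite('pics/w12e.png',cv2.resize(g,None,fx=10,fy=10,interpolation=cv2.INTER_CUBIC))"
```

```text
(no output)
```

View pics/w12e.png

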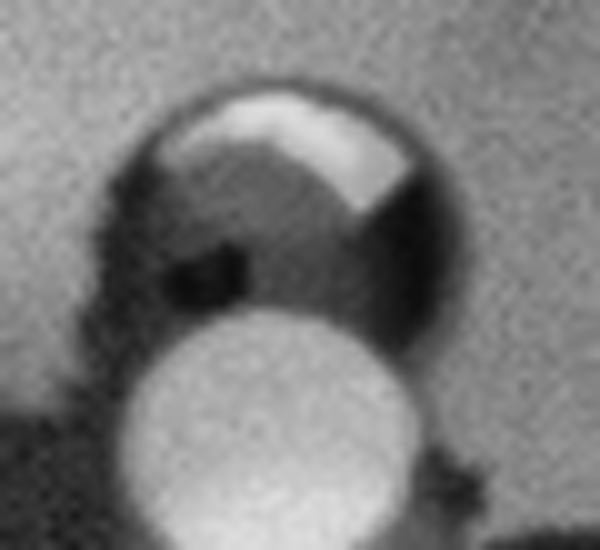

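>>> drive_tool(increments="0.0041 0.0019 0 0;0 0 0 0;0 0 0 0")

```text
t: 10.55
eef_pos: [0.5741, -0.0766, 0.1432]
tool_rot: [-0.0, 0.758, 0.652, -0.0]
contact_force: [-0.3, 0.6, -0.3]
gripper_width: 0.229
```

```bash
cat > z.sh <<'E'
python3 wl.py $1; python3 -c "
import cv2
a=cv2.imread('pics/$1raw.png')[180:235,225:285]
g=cv2.createCLAHE(4,(2,2)).apply(cv2.cvtColor(a,cv2.COLOR_BGR2GRAY))
cv2.imwrite('pics/$1e.png',cv2.resize(g,None,fx=10,fy=10,interpolation=cv2.INTER_CUBIC))"
E
bash z.sh w13
```

```text
10.55 [ 0.5741 -0.0766  0.1432] xang 81.35 [-0.3  0.6 -0.3] 0.2287604380612938 [ 0.3   0.45 -0.35  1.85  0.19  0.88 -0.29]
```

View pics/w13e.png

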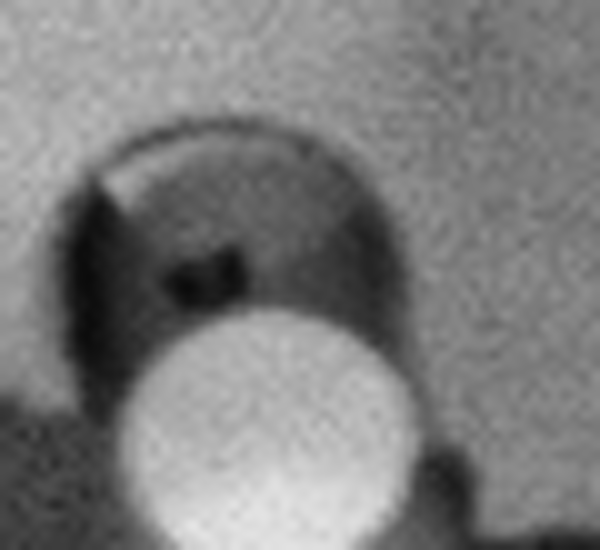

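>>> drive_tool(increments="-0.0008 -0.0008 0 0;0 0 -0.0015 0;0 0 -0.0015 0;0 0 0 0")

```text
t: 10.93
eef_pos: [0.5737, -0.0782, 0.1413]
tool_rot: [0.001, 0.759, 0.651, 0.0]
contact_force: [-1.3, -0.0, 6.5]
gripper_width: 0.224
```

```bash
bash z.sh w14
```

```text
10.9333 [ 0.5737 -0.0782  0.1413] xang 81.3 [-1.3 -0.   6.5] 0.22444731715765917 [ 0.3   0.45 -0.35  1.86  0.19  0.87 -0.29]
```

View pics/w14e.png

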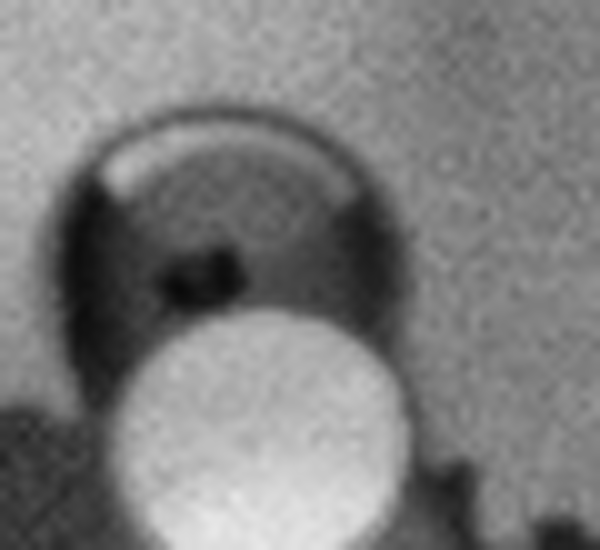

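>>> drive_tool(increments="-0.0004 0.0008 0 0;0 0.0004 0 0;0 0 0 0")

```text
t: 11.23
eef_pos: [0.5736, -0.0769, 0.1415]
tool_rot: [0.001, 0.759, 0.651, 0.001]
contact_force: [-1.5, -0.6, 6.8]
gripper_width: 0.232
```

```bash
bash z.sh w15
```

```text
11.2333 [ 0.5736 -0.0769  0.1415] xang 81.3 [-1.5 -0.6  6.8] 0.23161868814484093 [ 0.3   0.45 -0.35  1.86  0.19  0.87 -0.3 ]
```

View pics/w15e.png

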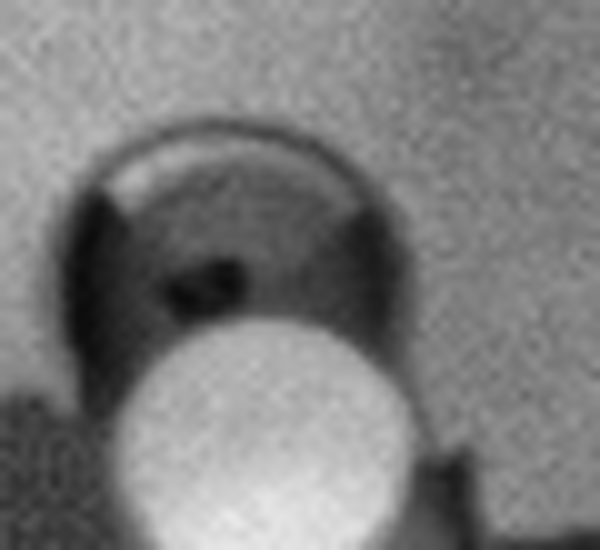

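>>> drive_tool(increments="-0.0004 0.0006 0 0;0 0.0006 0 0;0 0 0 0")

```text
t: 11.53
eef_pos: [0.5734, -0.0757, 0.1416]
tool_rot: [0.001, 0.759, 0.651, 0.001]
contact_force: [-0.3, -1.6, 6.3]
gripper_width: 0.228
```

```bash
bash z.sh w16
```

```text
11.5333 [ 0.5734 -0.0757  0.1416] xang 81.3 [-0.3 -1.6  6.3] 0.22762327892978088 [ 0.29  0.44 -0.35  1.86  0.19  0.87 -0.3 ]
```

View pics/w16e.png

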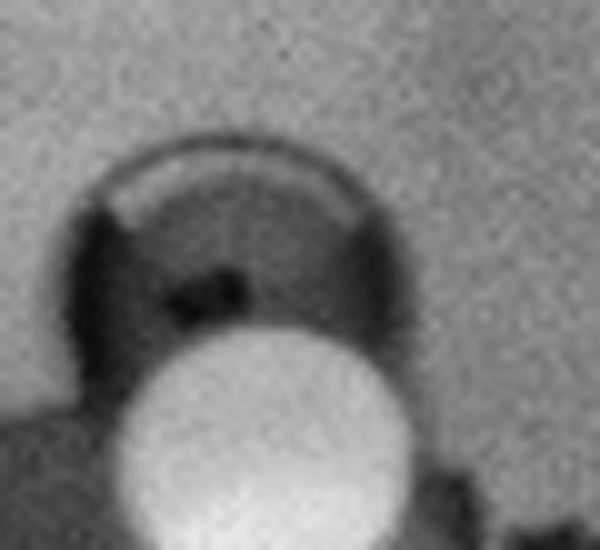

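>>> drive_tool(increments="0 -0.0002 0.003 0;0 0 0 0;0 0 -0.002 0;0 0 -0.002 0;0 0 0 0")

```text
t: 12.0
eef_pos: [0.5737, -0.076, 0.1413]
tool_rot: [0.001, 0.759, 0.651, 0.001]
contact_force: [-2.5, -1.4, 15.4]
gripper_width: 0.232
```

```bash
bash z.sh w17
```

```text
12.0 [ 0.5737 -0.076   0.1413] xang 81.3 [-2.5 -1.4 15.4] 0.2321552597165831 [ 0.29  0.45 -0.35  1.86  0.19  0.87 -0.3 ]
```

View pics/w17e.png

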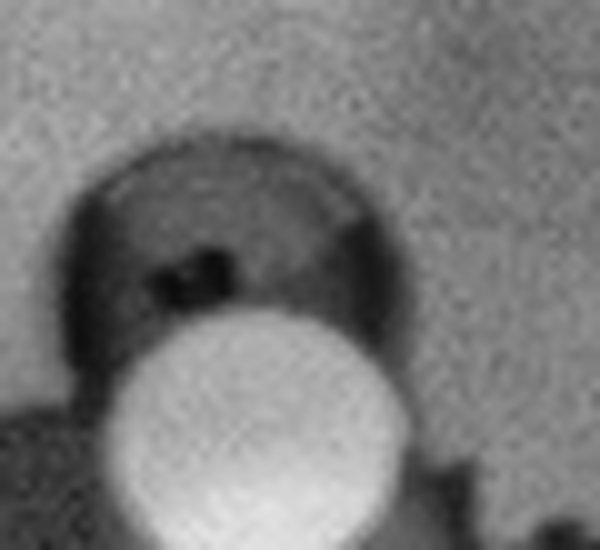

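View pics/w17.png

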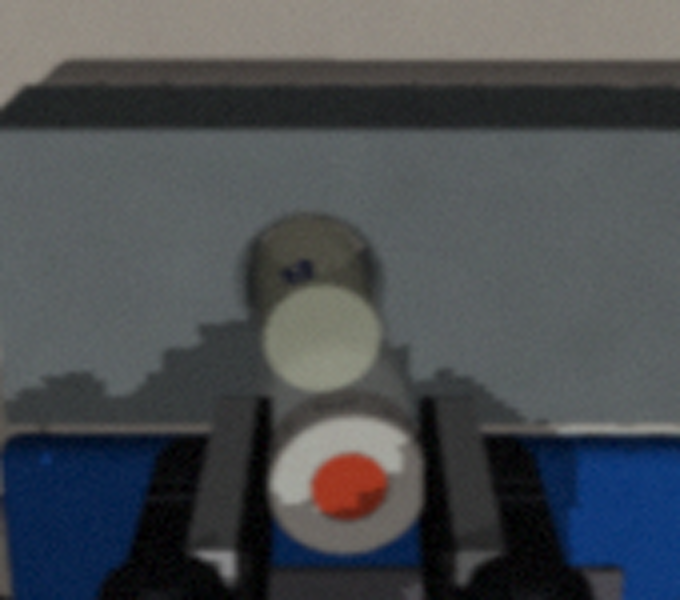

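>>> drive_tool(increments="0 -0.0006 0.002 0;-0.0007 0 0 0;-0.0007 0 0 0;-0.0007 0 0 0")

```text
t: 12.38
eef_pos: [0.5711, -0.0762, 0.1418]
tool_rot: [0.001, 0.759, 0.652, 0.001]
contact_force: [2.5, -0.6, 4.4]
gripper_width: 0.228
```

>>> drive_tool(increments="-0.0007 0 0 0;-0.0007 0 0 0;-0.0007 0 0 0")

```text
t: 12.63
eef_pos: [0.5686, -0.0761, 0.1416]
tool_rot: [0.0, 0.759, 0.652, 0.0]
contact_force: [2.3, -0.4, 4.7]
gripper_width: 0.228
```

```bash
bash z.sh w18
```

```text
12.6333 [ 0.5686 -0.0761  0.1416] xang 81.32 [ 2.3 -0.4  4.7] 0.22799971334513314 [ 0.3   0.44 -0.35  1.87  0.19  0.87 -0.3 ]
```

View pics/w18e.png

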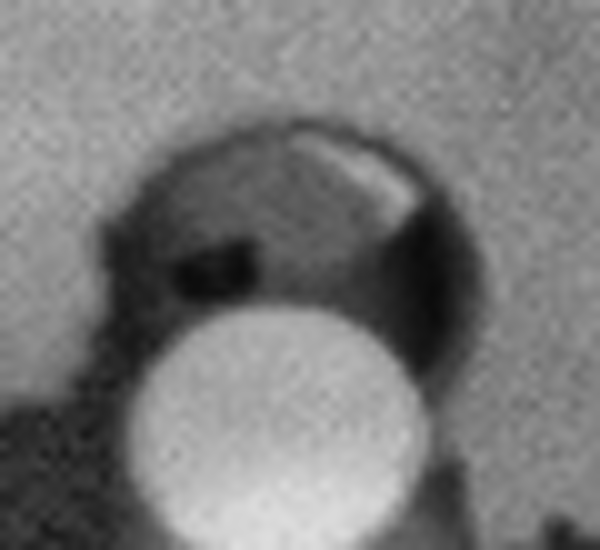

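View pics/w18.png

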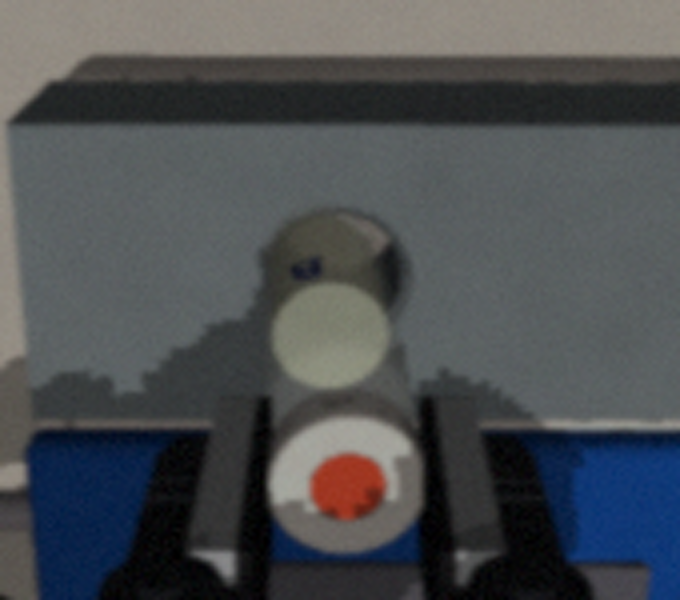

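Run:
```python
from h import *
from station import bot
f=load("wrist");c=dict(f,camera_from_world=np.load("cam.npy"))
Z=lambda x,y:(225+x/10-.45,180+y/10-.45)
print("mouth",ray(c,Z(300,283),.07)); print("foot pred px",(proj(c,[[.5686,-.0761,.0689]])-[225,180]+.45)*10)
print("foot meas",ray(c,Z(245,285),.0689))
a=np.linspace(0,2*np.pi,9)
print((proj(c,np.c_[.5686+.0108*np.cos(a),-.0761+.0108*np.sin(a),0*a+.0689])-[225,180]+.45)*10)
for n in("scene","top"):
    im=bot.read_camera(n)[:,:,::-1].copy();k=load(n);p=proj(k,[.5686,-.0761,.08])[0];print(n,p)
    x,y=int(p[0]),int(p[1]);cv2.imwrite(f"pics/{n}18.png",cv2.resize(im[y-40:y+40,x-50:x+50],None,fx=7,fy=7,interpolation=cv2.INTER_CUBIC))
```

```text
mouth [ 0.56752992 -0.0770402   0.07      ]
foot pred px [[312.1465744  264.14512263]]
foot meas [ 0.56332263 -0.07700488  0.0689    ]
[[453.88632112 243.91757804]
 [397.9609567  155.36292489]
 [290.26375559 130.34754478]
 [195.83935919 184.50877772]
 [171.02533869 284.2844001 ]
 [228.40365578 370.30143918]
 [333.3787588  393.96454265]
 [426.3504818  342.34131832]
 [453.88632112 243.91757804]]
scene [247.72822147 205.66752343]
top [239.5671214  182.39134984]
```

View pics/scene18.png

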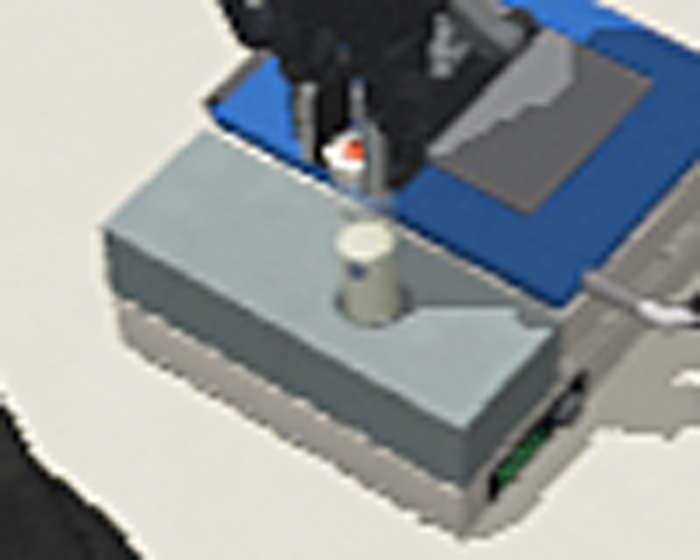

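View pics/top18.png

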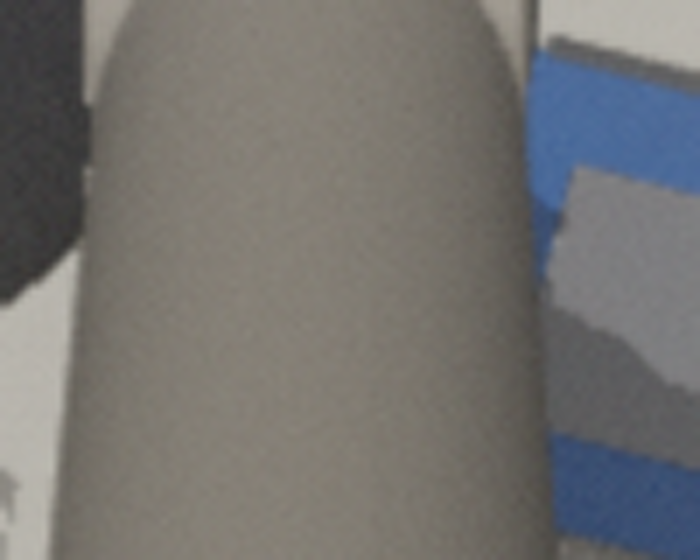

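Run:
```python
from h import *
from station import bot
im=bot.read_camera("scene")[:,:,::-1].copy();k=load("scene")
a=np.linspace(0,2*np.pi,13)
b=im[165:225,215:285];b=cv2.resize(b,None,fx=10,fy=10,interpolation=cv2.INTER_CUBIC)
b0=b.copy()
for r,z,p,col in((.0123,.07,(.5660,-.0803),(0,0,255)),(.0133,.07,(.5660,-.0803),(0,0,160)),):
    a=np.linspace(0,2*np.pi,60);q=((proj(k,np.c_[p[0]+r*np.cos(a),p[1]+r*np.sin(a),0*a+z])-[215,165])*10+4.5).astype(int)
    cv2.polylines(b,[q],True,col,1)
cv2.imwrite("pics/sc18z.png",b[:,50:450] if 0 else b)
```

```text
(no output)
```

View pics/sc18z.png

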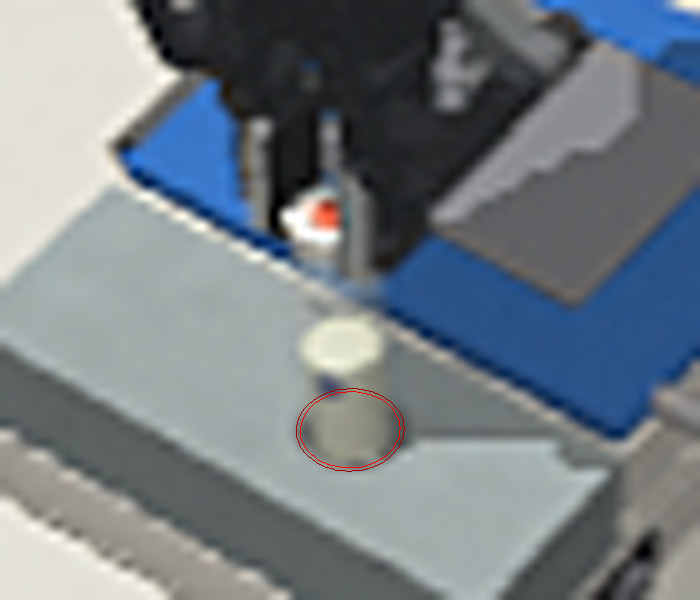

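>>> drive_tool(increments="0 0 0.003 0;0.0041 -0.002 0 0;0 0 0 0;0 0 -0.0015 0;0 0 -0.0015 0;0 0 0 0")

```text
t: 13.33
eef_pos: [0.5718, -0.0781, 0.1409]
tool_rot: [-0.0, 0.759, 0.652, -0.0]
contact_force: [-0.9, -0.3, -0.4]
gripper_width: 0.223
```

```bash
bash z.sh w19
```

```text
13.3333 [ 0.5718 -0.0781  0.1409] xang 81.32 [-0.9 -0.3 -0.4] 0.22342532443471827 [ 0.3   0.45 -0.35  1.86  0.19  0.87 -0.29]
```

View pics/w19e.png

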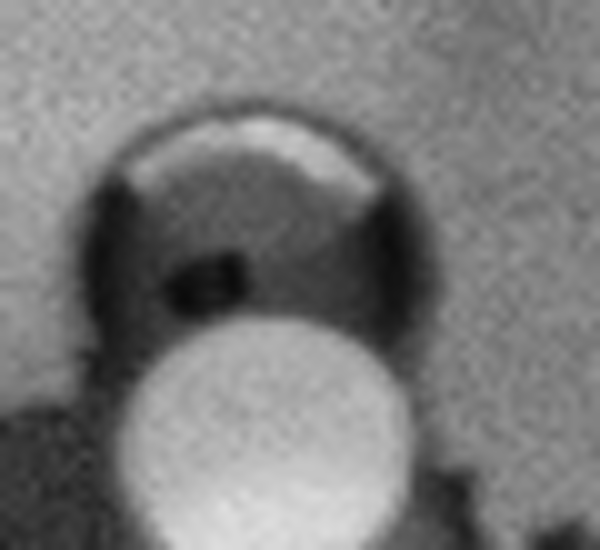

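>>> drive_tool(increments="0.0003 -0.0003 -0.002 0;0 0 -0.002 0;0 0 0 0")

```text
t: 13.63
eef_pos: [0.5721, -0.0784, 0.1368]
tool_rot: [-0.0, 0.759, 0.652, -0.0]
contact_force: [0.7, -0.3, -0.9]
gripper_width: 0.228
```

>>> drive_tool(increments="-0.0003 0 -0.0025 0;-0.0003 0 -0.0025 0;-0.0003 0 -0.0025 0;-0.0003 0 -0.0025 0;0 0 0 0")

```text
t: 14.05
eef_pos: [0.571, -0.0784, 0.1268]
tool_rot: [-0.0, 0.759, 0.652, -0.0]
contact_force: [0.4, -0.5, -0.1]
gripper_width: 0.226
```

>>> drive_tool(increments="-0.0004 0 -0.0025 0;-0.0004 0 -0.0025 0;-0.0004 0 -0.0025 0;-0.0004 0 -0.0025 0;0 0 0 0")

```text
t: 14.47
eef_pos: [0.5699, -0.0785, 0.117]
tool_rot: [0.0, 0.759, 0.652, 0.0]
contact_force: [1.4, -0.1, -1.3]
gripper_width: 0.226
```

```bash
bash z.sh w20
```

```text
14.4667 [ 0.5699 -0.0785  0.117 ] xang 81.32 [ 1.4 -0.1 -1.3] 0.2259405368011873 [ 0.29  0.47 -0.34  1.88  0.21  0.82 -0.31]
```

View pics/w20.png

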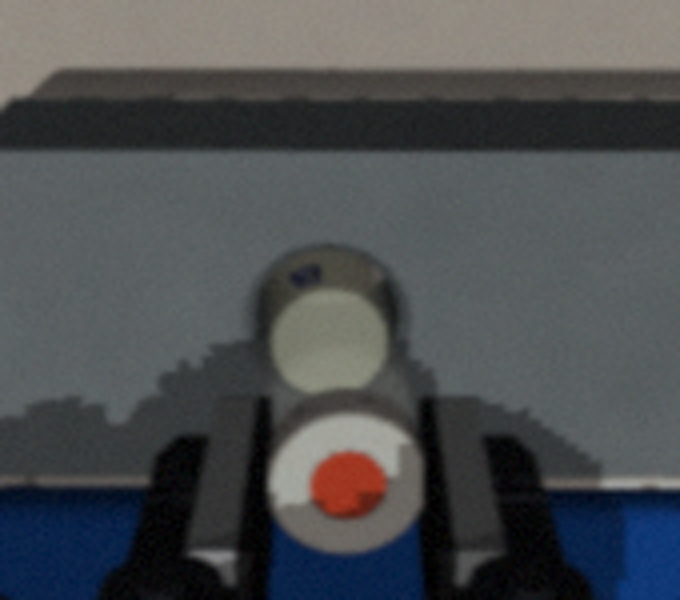

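>>> drive_tool(increments="-0.0003 0 -0.0025 0;-0.0003 0 -0.0025 0;-0.0002 0 -0.0025 0;-0.0002 0 -0.0015 0;0 0 0 0")

```text
t: 14.93
eef_pos: [0.5691, -0.0785, 0.1083]
tool_rot: [0.0, 0.759, 0.652, 0.0]
contact_force: [3.3, -1.5, -1.4]
gripper_width: 0.225
```

>>> drive_tool(increments="0 0 -0.0015 0;0 0 -0.0015 0;0 0 0 0")

```text
t: 15.18
eef_pos: [0.5694, -0.0784, 0.1061]
tool_rot: [0.001, 0.759, 0.652, 0.0]
contact_force: [2.1, -0.1, 5.2]
gripper_width: 0.227
```

>>> drive_tool(increments="0 0 -0.0015 0;0 0 -0.0005 0;0 0 0 0")

```text
t: 15.43
eef_pos: [0.5704, -0.0783, 0.1059]
tool_rot: [0.001, 0.759, 0.652, 0.001]
contact_force: [0.3, -0.6, 17.1]
gripper_width: 0.228
```

>>> drive_tool(increments="0 0 0 0;0 0 0 0;0 0 0 0;0 0 0 0;0 0 0 0", grip=0.5)

```text
t: 15.85
eef_pos: [0.568, -0.0783, 0.1028]
tool_rot: [-0.001, 0.759, 0.652, -0.001]
contact_force: [0.2, -0.0, -0.7]
gripper_width: 0.499
```

```bash
bash z.sh w21
python3 - <<'E'
from station import bot
import cv2
im=bot.read_camera("scene")[:,:,::-1]
cv2.imwrite("pics/s21.png",cv2.resize(im[150:230,200:300],None,fx=7,fy=7,interpolation=cv2.INTER_CUBIC))
E
```

```text
15.85 [ 0.568  -0.0783  0.1028] xang 81.33 [ 0.2 -0.  -0.7] 0.49887354833582537 [ 0.29  0.49 -0.33  1.89  0.22  0.79 -0.31]
```

View pics/w21.png

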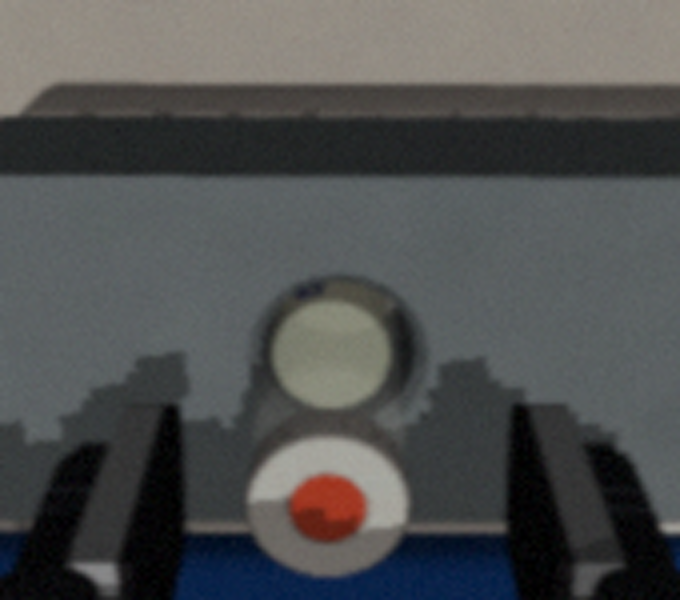

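View pics/s21.png

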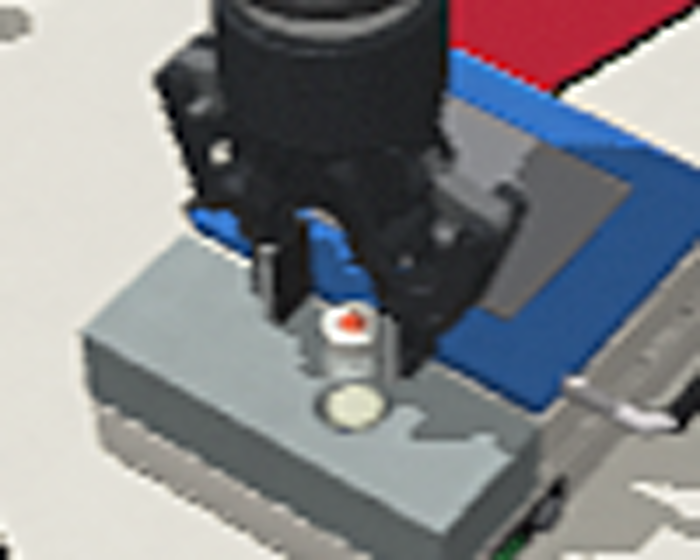

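>>> drive_tool(increments="0 0 0.015 0;0 0 0.025 0;0 0 0.03 0;0 0 0.03 0;-0.018 -0.0135 0 0;-0.026 -0.0185 0 0;-0.026 -0.0185 0 0;-0.026 -0.0185 0 0;-0.0172 -0.0115 0 0;0 0 0 0;0 0 0 0")

```text
t: 16.87
eef_pos: [0.4547, -0.1597, 0.2035]
tool_rot: [0.0, 0.759, 0.651, -0.0]
contact_force: [1.1, 0.8, 0.4]
gripper_width: 0.501
```

```bash
python3 wl.py w22
python3 - <<'E'
from h import *
from station import bot
c=bot.calibration("wrist")
print(proj(c,[[.4548,-.1588,.076],[.567,-.079,.07]]))
E
```

```text
16.8667 [ 0.4547 -0.1597  0.2035] xang 81.19 [1.1 0.8 0.4] 0.501409855001026 [ 0.51  0.22 -0.34  2.02  0.09  0.92 -0.03]
[[254.67937462 184.43102895]
 [371.75530442  73.77969691]]
```

View pics/w22raw.png

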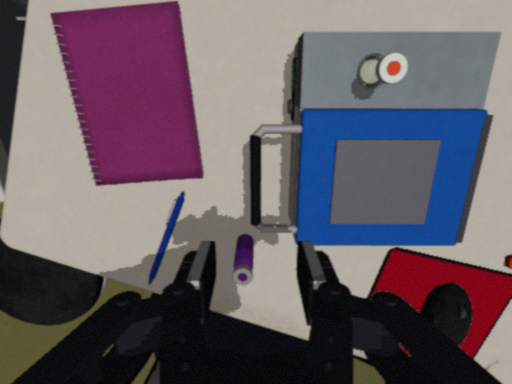

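>>> drive_tool(increments="0.0005 0.002 -0.02 0;0 0 -0.03 0;0 0 -0.03 0;0 0 -0.025 0;0 0 -0.012 0;0 0 -0.008 0;0 0 0 0;0 0 0 0", grip=0.4)

```text
t: 17.58
eef_pos: [0.4569, -0.1563, 0.0786]
tool_rot: [-0.0, 0.758, 0.652, 0.0]
contact_force: [0.9, 0.5, 0.1]
gripper_width: 0.4
```

```bash
python3 wl.py w23
```

```text
17.5833 [ 0.4569 -0.1563  0.0786] xang 81.39 [0.9 0.5 0.1] 0.3998592172153548 [ 0.46  0.4  -0.31  2.12  0.2   0.65 -0.14]
```

View pics/w23raw.png

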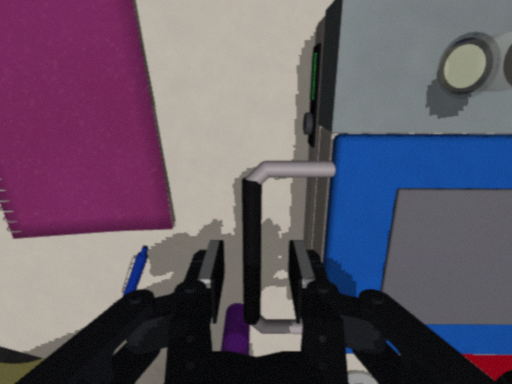

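>>> drive_tool(increments="-0.0017 0 0 0;0 0 0 0;0 0 0 0;0 0 0 0;0 0 0 0;0 0 0 0;0 0 0 0", grip=0.0, squeeze=30)

```text
t: 18.22
eef_pos: [0.4545, -0.157, 0.0786]
tool_rot: [0.0, 0.759, 0.652, 0.0]
contact_force: [-0.6, -0.4, 2.3]
gripper_width: 0.065
```

>>> drive_tool(increments="0.0002 0 0.0086 0;0.0005 -0.0001 0.0086 0;0.001 -0.0001 0.0085 0;0.0012 -0.0002 0.0085 0;0.0017 -0.0003 0.0084 0;0.002 -0.0003 0.0084 0;0.0024 -0.0004 0.0082 0;0.0027 -0.0004 0.0082 0;0 0 0 0")

```text
t: 18.97
eef_pos: [0.4678, -0.159, 0.1477]
tool_rot: [0.001, 0.759, 0.652, 0.001]
contact_force: [0.6, -0.7, -1.0]
gripper_width: 0.001
```

Run:
```python
from station import bot
import cv2
o=bot.get_obs();print(o["contact_force"],o["torque"],o["eef_pos"])
im=bot.read_camera("scene")[:,:,::-1]
cv2.imwrite("pics/s24.png",cv2.resize(im[110:260,180:380],None,fx=4,fy=4,interpolation=cv2.INTER_CUBIC))
```

```text
[ 0.62752489 -0.72285136 -0.96283748] [-0.03253059 -0.04623258 -0.02963521] [ 0.46779633 -0.15903045  0.14774442]
```

View pics/s24.png

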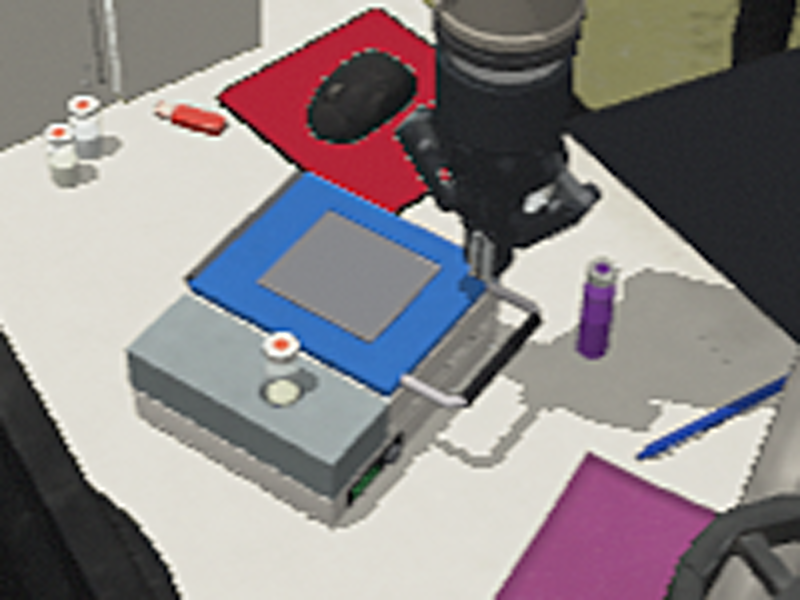

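>>> drive_tool(increments="-0.0135 0.002 0.005 0;0 0 0 0;0 0 0 0;0 0 0 0;0 0 -0.02 0;0 0 -0.025 0;0 0 -0.02 0;0 0 -0.009 0;0 0 -0.006 0;0 0 0 0;0 0 0 0", grip=0.4)

```text
t: 19.93
eef_pos: [0.4531, -0.1567, 0.0712]
tool_rot: [0.0, 0.759, 0.652, 0.0]
contact_force: [0.4, 0.1, 0.4]
gripper_width: 0.4
```

```bash
python3 wl.py w25
python3 - <<'E'
import cv2
im=cv2.imread("pics/w25raw.png");cv2.imwrite("pics/w25c.png",cv2.resize(im[160:360,160:360],None,fx=3,fy=3,interpolation=cv2.INTER_CUBIC))
E
```

```text
19.9333 [ 0.4531 -0.1567  0.0712] xang 81.33 [0.4 0.1 0.4] 0.39970645200286375 [ 0.46  0.41 -0.3   2.13  0.21  0.63 -0.14]
```

View pics/w25c.png

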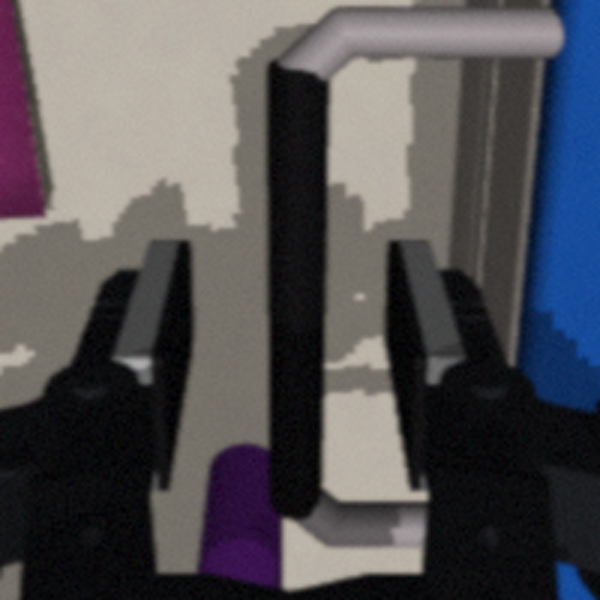

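>>> drive_tool(increments="0 0 0.001 0;0 0 0 0;0 0 0 0;0 0 0 0;0 0 0 0;0 0 0 0;0 0 0 0;0 0 0 0", grip=0.0, squeeze=50)

```text
t: 20.65
eef_pos: [0.4543, -0.1571, 0.0726]
tool_rot: [0.001, 0.759, 0.652, 0.001]
contact_force: [4.8, -2.0, 1.2]
gripper_width: 0.089
```

```bash
python3 wl.py w26
python3 - <<'E'
import cv2
im=cv2.imread("pics/w26raw.png");cv2.imwrite("pics/w26c.png",cv2.resize(im[160:360,160:360],None,fx=3,fy=3,interpolation=cv2.INTER_CUBIC))
E
```

```text
20.65 [ 0.4543 -0.1571  0.0726] xang 81.32 [ 4.8 -2.   1.2] 0.08917684822480079 [ 0.46  0.41 -0.3   2.13  0.21  0.63 -0.14]
```

View pics/w26c.png

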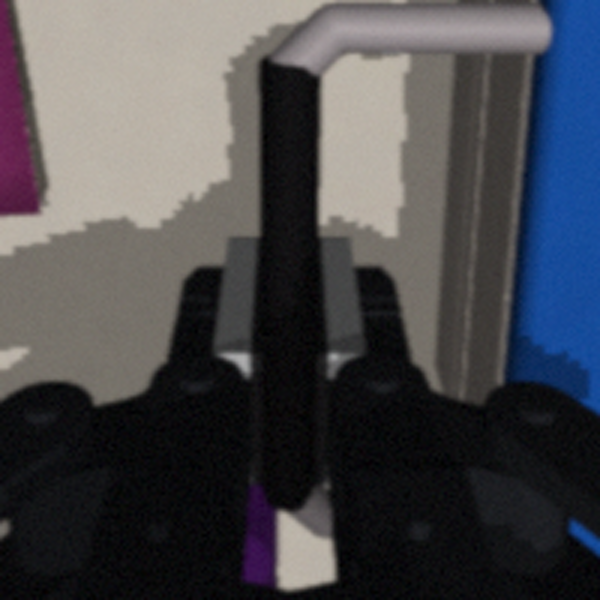

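>>> drive_tool(increments="0.0002 0 0.0086 0;0.0005 -0.0001 0.0086 0;0.001 -0.0001 0.0085 0;0.0012 -0.0002 0.0085 0;0 0 0 0")

```text
t: 21.12
eef_pos: [0.457, -0.1575, 0.1074]
tool_rot: [0.001, 0.759, 0.652, 0.001]
contact_force: [5.0, -1.5, -3.7]
gripper_width: 0.089
```

>>> drive_tool(increments="0.0025 -0.0003 0.0084 0;0.0022 -0.0003 0.0084 0;0.0024 -0.0004 0.0082 0;0.0027 -0.0004 0.0082 0;0.003 -0.0005 0.008 0;0.0035 -0.0005 0.0079 0;0.0037 -0.0006 0.0076 0;0.0041 -0.0006 0.0076 0;0 0 0 0")

```text
t: 21.87
eef_pos: [0.4786, -0.1608, 0.1711]
tool_rot: [-0.001, 0.759, 0.652, -0.001]
contact_force: [-4.2, -0.2, -1.3]
gripper_width: 0.084
```

Run:
```python
from station import bot
import cv2
o=bot.get_obs();print(o["contact_force"],o["torque"],o["eef_pos"])
im=bot.read_camera("scene")[:,:,::-1]
cv2.imwrite("pics/s27.png",cv2.resize(im[110:260,180:380],None,fx=4,fy=4,interpolation=cv2.INTER_CUBIC))
```

```text
[-4.15806647 -0.20049884 -1.34619641] [-0.1499815   1.07890229  0.1062106 ] [ 0.47858056 -0.16075623  0.17106888]
```

View pics/s27.png

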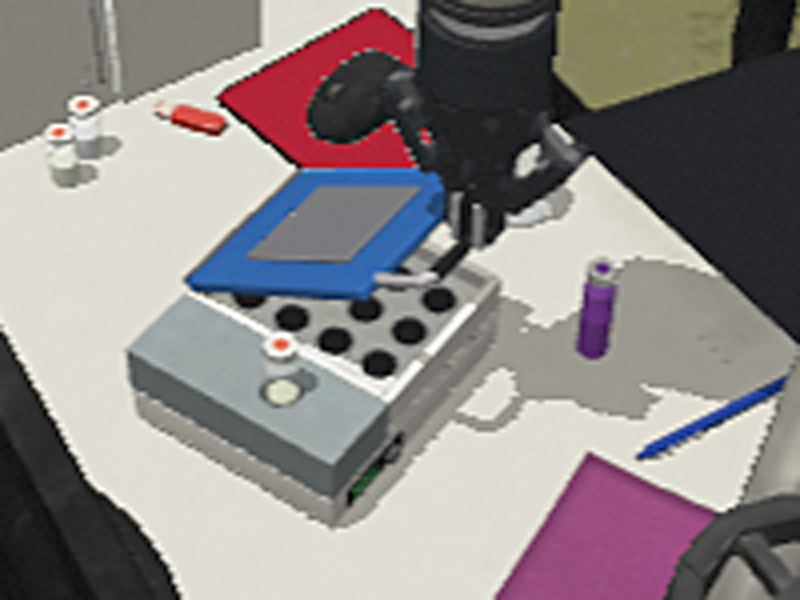

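>>> drive_tool(increments="0.0034 -0.0007 0.0073 0;0.0047 -0.0007 0.0072 0;0.0051 -0.0008 0.0069 0;0.0053 -0.0008 0.0067 0;0 0 0 0")

```text
t: 22.33
eef_pos: [0.4973, -0.1636, 0.1998]
tool_rot: [-0.001, 0.759, 0.652, -0.001]
contact_force: [-9.4, 0.2, 3.8]
gripper_width: 0.085
```

>>> drive_tool(increments="-0.0012 0 0.001 0;0.0046 -0.0009 0.0065 0;0.0055 -0.0009 0.0062 0;0 0 0 0")

```text
t: 22.67
eef_pos: [0.5088, -0.1655, 0.2142]
tool_rot: [0.001, 0.758, 0.652, 0.001]
contact_force: [-3.0, 0.3, 0.1]
gripper_width: 0.08
```

Run:
```python
from station import bot
import cv2
o=bot.get_obs();print(o["contact_force"],o["torque"],o["eef_pos"])
im=bot.read_camera("scene")[:,:,::-1]
cv2.imwrite("pics/s28.png",cv2.resize(im[110:260,180:380],None,fx=4,fy=4,interpolation=cv2.INTER_CUBIC))
cv2.imwrite("pics/w28.png",bot.read_camera("wrist")[:,:,::-1])
```

```text
[-2.95192095  0.33872173  0.14930015] [0.1422433  0.72341155 0.0178429 ] [ 0.50883664 -0.16547081  0.2141555 ]
```

View pics/s28.png

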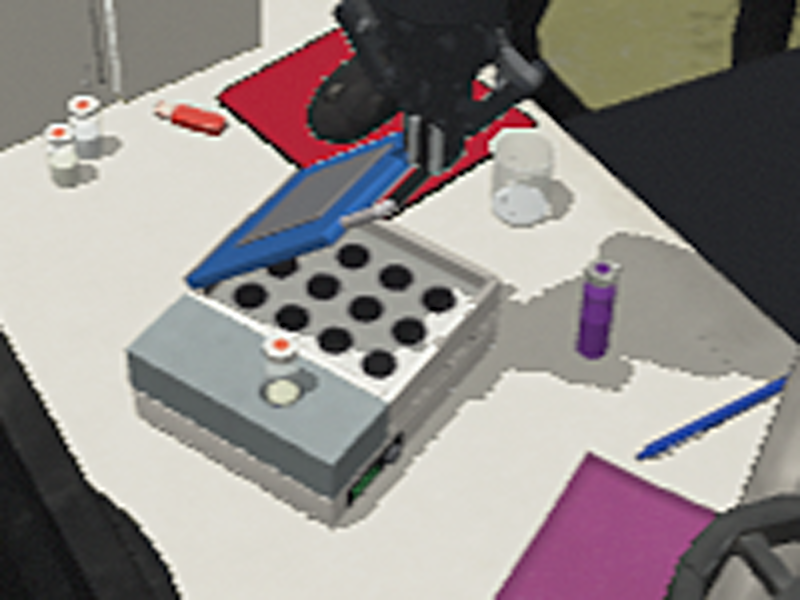

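View pics/w28.png

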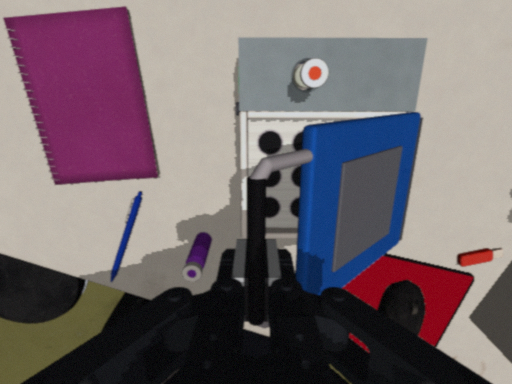

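>>> drive_tool(increments="0.0047 -0.0008 0.0048 0;0.0047 -0.0008 0.0046 0;0 0 0 0;0 0 0 0")

```text
t: 23.1
eef_pos: [0.5165, -0.1667, 0.2218]
tool_rot: [-0.0, 0.758, 0.652, 0.0]
contact_force: [-3.9, 2.1, 0.3]
gripper_width: 0.078
```

Run:
```python
from h import *
from station import bot
o=bot.get_obs();print(o["contact_force"],o["torque"],o["eef_pos"],o["gripper_width"])
im=bot.read_camera("scene")[:,:,::-1].copy();k=load("scene")
b=cv2.resize(im[120:240,210:340],None,fx=5,fy=5,interpolation=cv2.INTER_CUBIC);np.save("s29.npy",im)
hx,yaw=.0787,-.1518;O=np.array([.5743,-.1480])
h=np.array([np.cos(yaw),np.sin(yaw)]);l=np.array([-h[1],h[0]])
for d,col in((44,(0,255,255)),(50,(0,255,0)),(56,(0,0,255))):
    t=np.radians(d);P=[]
    for y in(.035,-.095):
        P.append([*(O+h*(hx-.158*np.cos(t)-.005*-np.sin(t)*1)+l*y),.076+.158*np.sin(t)+.005*np.cos(t)])
    q=((proj(k,P)-[210,120])*5+2).astype(int);cv2.line(b,tuple(map(int,q[0])),tuple(map(int,q[1])),col,1)
cv2.imwrite("pics/s29.png",b)
```

```text
[-3.92769071  2.11794043  0.30384036] [0.52102174 0.87498819 0.00115001] [ 0.51647311 -0.16670132  0.22179805] 0.07837713453493074
```

View pics/s29.png

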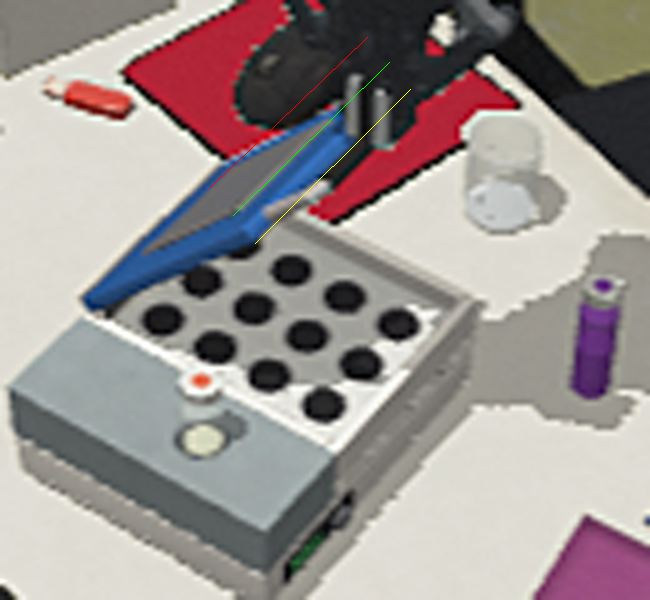

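Run:
```python
import numpy as np,cv2
im=np.load("s29.npy");cv2.imwrite("pics/s29z.png",cv2.resize(im[135:190,222:292],None,fx=10,fy=10,interpolation=cv2.INTER_CUBIC))
```

```text
(no output)
```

View pics/s29z.png

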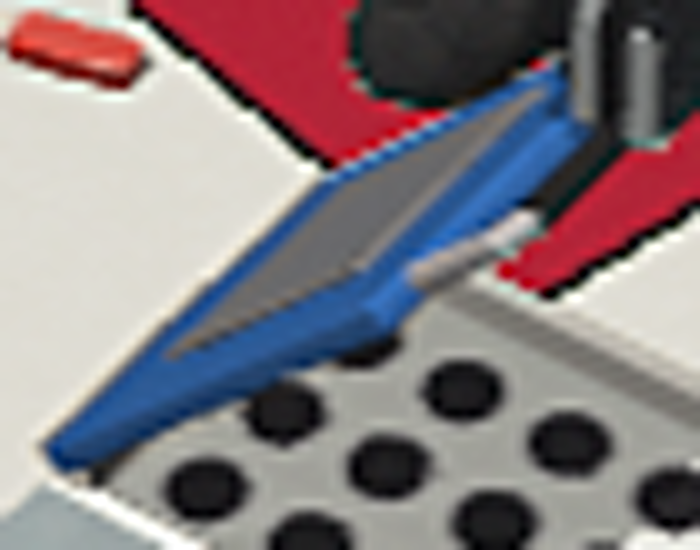

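Run:
```python
from h import *
k=load("scene");yaw=-.1518;O=np.array([.5743,-.1480]);hx=.0787
h=np.array([np.cos(yaw),np.sin(yaw)]);l=np.array([-h[1],h[0]])
def pt(t,r,y,n,dx=0,dy=0):
    a=hx-r*np.cos(t)+n*np.sin(t);return [*(O+h*(a+dx)+l*(y+dy)),.076+r*np.sin(t)+n*np.cos(t)]
px={(.158,.035,.005):(258.35,164.75),(.158,.035,-.005):(260.55,167.75),(0,.035,.005):(222+4.5-.45,135+45-.45),(0,.035,-.005):(222+6.7-.45,135+47-.45)}
f=lambda p:np.ravel([proj(k,pt(p[0],*a,p[1],p[2]))[0]-b for a,b in px.items()])
s=least_squares(f,[.85,0,0]);print(np.degrees(s.x[0]),s.x,s.fun.round(1))
f2=lambda p:np.ravel([proj(k,pt(p[0],*a))[0]-b for a,b in list(px.items())[:2]])
s=least_squares(f2,[.85]);print(np.degrees(s.x),s.fun.round(1))
```

```text
47.25729319077484 [ 0.82479536  0.00138074 -0.00311145] [ 0.3 -0.6  0.7 -0.2 -0.6 -0.1 -0.4  0.9]
[47.78314206] [-0.4 -0.   0.   0.3]
```

>>> drive_tool(increments="0.002 -0.0003 0.0025 0;0.0015 -0.0003 0.002 0;0 0 0 0;0 0 0 0;0 0 0 0;0 0 0 0")

```text
t: 23.65
eef_pos: [0.5205, -0.1673, 0.2257]
tool_rot: [0.0, 0.758, 0.652, 0.001]
contact_force: [5.7, 3.2, -10.1]
gripper_width: 0.082
```

Run:
```python
from station import bot
import numpy as np,cv2
for i in range(3):
    o=bot.get_obs();print(o["t"],o["contact_force"].round(1),o["eef_pos"].round(4),round(o["gripper_width"],4));im=bot.read_camera("scene")[:,:,::-1].copy()
    for _ in range(2): bot.read_camera("top")
cv2.imwrite("pics/s30z.png",cv2.resize(im[135:215,222:302],None,fx=7,fy=7,interpolation=cv2.INTER_CUBIC))
```

```text
23.65 [  5.7   3.2 -10.1] [ 0.5205 -0.1673  0.2257] 0.0825
23.8 [ 4.5  3.2 -9.4] [ 0.5205 -0.1673  0.2257] 0.0783
23.95 [ 5.5  2.4 -9.6] [ 0.5205 -0.1673  0.2257] 0.0781
```

View pics/s30z.png

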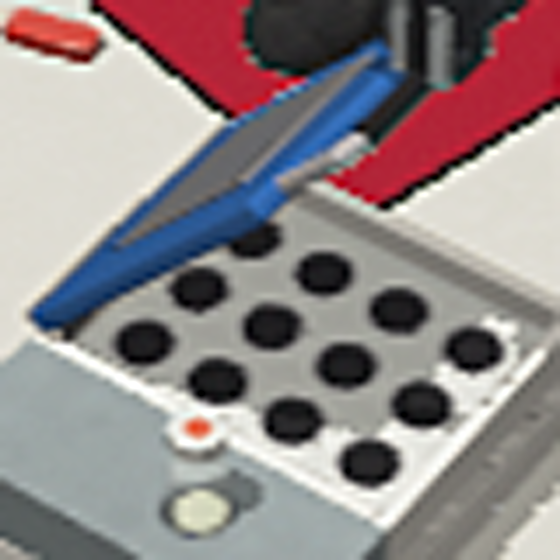

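>>> drive_tool(increments="0.0013 -0.0002 -0.0012 0;0 0 0 0;0 0 0 0;0 0 0 0")

```text
t: 24.43
eef_pos: [0.5198, -0.1672, 0.2248]
tool_rot: [-0.001, 0.758, 0.652, -0.001]
contact_force: [-3.7, 4.3, -0.1]
gripper_width: 0.08
```

Run:
```python
from station import bot
import numpy as np,cv2
for i in range(3):
    o=bot.get_obs();print(o["t"],o["contact_force"].round(1),o["eef_pos"].round(4),round(o["gripper_width"],4));im=bot.read_camera("scene")[:,:,::-1].copy()
cv2.imwrite("pics/s31z.png",cv2.resize(im[135:190,222:292],None,fx=10,fy=10,interpolation=cv2.INTER_CUBIC))
cv2.imwrite("pics/w31.png",bot.read_camera("wrist")[:,:,::-1])
```

```text
24.4333 [-3.7  4.3 -0.1] [ 0.5198 -0.1672  0.2248] 0.08
24.4833 [-3.   3.9 -0.6] [ 0.5198 -0.1673  0.2248] 0.0785
24.5333 [-4.2  4.5 -0.3] [ 0.5198 -0.1673  0.2248] 0.077
```

View pics/s31z.png

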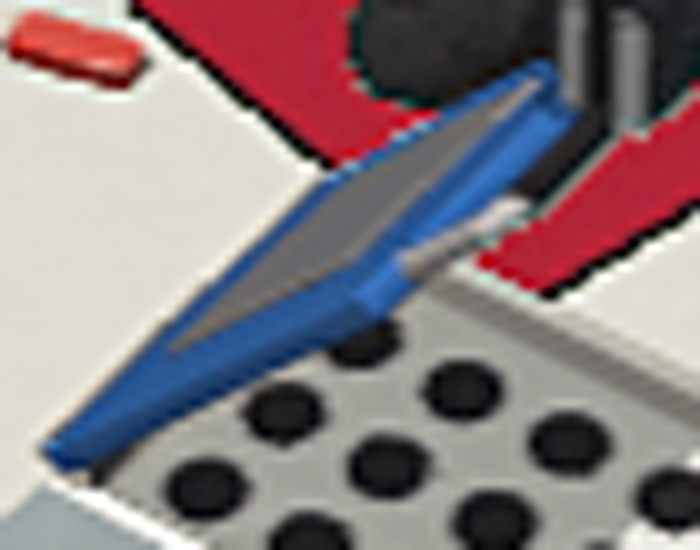

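View pics/w31.png

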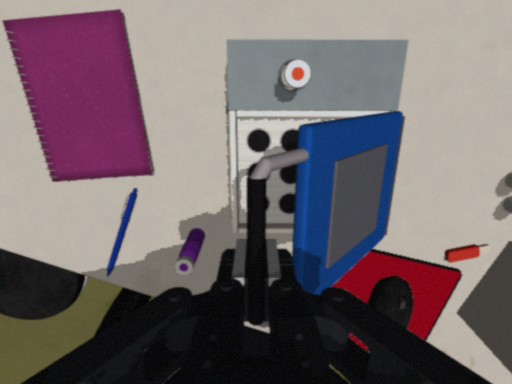

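Run:
```python
from h import *
k=load("scene");yaw=-.1518;O=np.array([.5743,-.1480]);hx=.0787
h=np.array([np.cos(yaw),np.sin(yaw)]);l=np.array([-h[1],h[0]])
def pt(t,r,y,n,dx=0,dy=0):
    a=hx-r*np.cos(t)+n*np.sin(t);return [*(O+h*(a+dx)+l*(y+dy)),.076+r*np.sin(t)+n*np.cos(t)]
px={(.158,.035,.005):(256.75,163.75),(.158,.035,-.005):(259.05,166.75),(0,.035,.005):(226.05,179.55),(0,.035,-.005):(228.2,181.5)}
for m in(4,2):
    f=lambda p:np.ravel([proj(k,pt(p[0],*a,*(p[1:] if m==4 else ())))[0]-b for a,b in list(px.items())[:m]])
    s=least_squares(f,[.85,0,0] if m==4 else [.85]);print(np.degrees(s.x[0]),s.fun.round(1))
print("tcp",np.degrees(np.arcsin((.2248-.0726)/.197)), np.degrees(np.arctan2(.2248+.0034-.076, np.hypot(.6495-.5198,.0))))
```

```text
48.70920558483882 [ 0.5 -0.7  0.9 -0.4 -0.9  0.  -0.6  1.1]
49.25906852055199 [ 0.1 -0.4  0.5 -0. ]
tcp 50.586936348450166 49.563419389963215
```

Run:
```python
from station import bot
o=bot.get_obs();print(o["t"],o["eef_pos"],o["joint_vel"].round(4),o["gripper_width"])
print(bot.hand_in())
```

```text
24.6333 [ 0.51981246 -0.16724925  0.22483854] [-0.0002  0.002   0.0016  0.0006  0.0016 -0.0012  0.0004] 0.08269541910460412
the job is handed in; nothing more can be done
None
```

The tall vial is in the reference well and let go, and the arm is holding the lid at about 50°. I handed in at t = 24.6 s, and `hand_in()` reported no verdict.

**Vial:**
- I took the vial from the rack. It caught on the rim of the well several times before it went in, because the wrist view put its foot about 2 mm off in y.
- I then pushed it down until the floor pushed back with about 17 N, opened the fingers and moved clear, with the lid still shut.
- The last wrist and scene pictures show it seated and upright. I judged the depth from the tool height and those pictures, and did not measure the vial's foot directly.

**Lid:**
- The first grip on the bar slipped off and the lid stayed shut. I gripped again about 6 mm deeper with 50 N and lifted along the arc.
- Last angle estimates were 48.7° and 49.3° from the scene picture, and 49.6° and 50.6° from the tool position. They differ by about 2° but all lie within 44 to 56°.
- The tool was still over the last readings, with a steady outside force of about 4 N each in x and y. The gripper reading for the held bar drifted from 0.089 to about 0.080 during the lift, which may mean a slight shift of the bar in the pads. It held at 0.077 to 0.083 at the end.

**Bystanders:** the beaker and the look-alikes were not touched in any picture I saw. I did not measure the two short vials again after lifting the tall one out.

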